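Pack two specimens for transport

TASK

Pack the two specimens for transport. First set the empty two-well case down in the foam nest of the white shipping box, so that it stands steady; then lower the jar into its wide well and the short tube from the rack into its narrow well, upright and without dropping them; last put the cap squarely over the case, all the way down on its shoulder. Keep both specimens upright throughout, and leave the dropper bottle, beaker, tape roll and marker pen where they are.

Things in the scene. Friction and masses are not known exactly. Their poses are not given: they have to be found in the camera images.
- box: White open shipping box of rigid foam, fixed: 150 (x) x 190 (y) mm, 60 mm high, 12 mm walls. Origin: centre of underside, z up. Floor at z = 6. Grey foam up to z = 30 leaves, down to the floor, a nest in the middle, 98 (x) x 72 (y), for the case (x along x, either way round), and two finger notches from its long sides out to the walls: x -28 to 28, y 36 to 83 on either side (mm).
- case: Loose beige open case, 0.2 kg. Origin: centre of underside, z up. Body 90 (x) x 64 (y) mm up to a shoulder at z = 36, then a neck 74 x 50 to the rim at z = 50. Wells, floors at z = 4: wide 45 x 45 centred at x = -12, y = 0 (jar); narrow 22 x 22 in grey foam (top z = 46) centred at x = 23.5, y = 0 (tube). Hold it across y, where the box has its notches.
- cap: Loose pale slip-on cap, open below, standing on its rim: 89 (x) x 63 (y) x 54 mm high, plus a beige grip bar on top, 50 (x) x 14 (y), z = 54 to 80. Origin: centre of lower rim, z up. Inside 84 x 58, 51 deep: 4 to 5 mm play all round the case's neck. In place its rim is 36 mm above the case's origin, x along the case's x, either way round. No latch. 0.08 kg.
- jar: Loose clear specimen jar with white ribbed screw lid, standing upright: body 36 mm across, lid 39 mm across and 18 mm high, 70 mm high in all. Origin: centre of its underside, z up. In its well it stands out 24 mm above the case's rim. 0.07 kg.
- tube: The short specimen tube, loose, standing in the rack: 13 mm across, with a stopper 16 mm across and 20 mm long at the top, 80 mm long in all, flat-footed. Origin: centre of its lower end, z up along the tube. In the rack its origin is 7 mm above the bench; in its well it stands out 34 mm above the case's rim. 0.02 kg.
- rack: Blue coated-wire tube rack, fixed: 150 (x) x 54 (y) mm, 60 mm high, two rows of six openings 20 mm wide, 24 mm apart. Origin: centre of underside, z up. The short tube stands in the opening at x = -36, y = 12 mm; three longer tubes (tops 111 mm above the bench), fixed in the rack at x = 36 to 60 mm, stay there.
- bottle: Amber dropper bottle with black bulb, loose, to be left alone: 32 mm across, 83 mm high. Origin: centre of its underside.
- beaker: Small glass beaker, loose, to be left alone: 52 mm across, 62 mm high. Origin: centre of its underside.
- tape: Roll of cream tape lying flat, loose, to be left alone: 59 mm across, 19 mm high. Origin: centre of its underside.
- marker: White marker pen with black cap, lying, loose, to be left alone: 120 mm long (its x axis), 14 mm thick. Origin: on its underside near the middle.

How it is judged:
By the outcome, as a careful person would: the job done as asked, in the order asked, and still so for the second after the job is handed in, with the robot touching nothing.
It also fails if it takes over 128 s, if anything falls off the work surface, if the arm or the gripper's body presses on something with over 40 N, if the wrist force passes 120 N, or if a joint passes its speed limit or range.

ROBOT

A 7-joint arm with a two-finger parallel gripper is mounted at the origin on the work surface. World frame = base frame: x ahead of the robot, y to its left, z up, the work surface at z = 0. Lengths are in mm, angles in rad, forces in N, time in s.
With the tool pointing down it reaches from about 350 to 900 mm from the base axis. Payload 19.9 kg.
Tool frame: the origin (TCP) lies at the very end of the fingers, on their centre line; the grasp point (between the pads) lies 19 mm behind it; z points along the fingers, y is the direction in which the jaws open and shut (so a half turn about z gives the same grasp; the last joint's range is limited). The gripper opens to 94 mm and grips with 3 to 60 N. Pads are 16 mm wide; open, the fingers measure 119 mm over their backs; the gripper's body (75 mm by 177 mm) begins 78 mm behind the grasp point.
Start: joints at [1.306, 0.417, -0.01, 1.614, 0.005, 1.111, -0.053], TCP at [138.705, -609.393, 205.425] pointing down, gripper open.
Joint ranges: [-2.81, 2.81], [-0.39, 2.02], [-1.27, 1.25], [0.06, 2.57], [-1.19, 4.33], [0.19, 2], [-2.82, 2.82]. Speed limits (rad/s): [1.89, 1.89, 2.39, 2.39, 3.01, 3.01, 3.01].

INTERFACE

Orientations are given as a unit quaternion [x, y, z, w].
In Python, from station import * gives the robot as it stands. The module is installed in compiled form; this text tells all that it offers.
- The arm moves only by the tool carry_out, never from a script. Its argument "commands" is a list that holds one entry, the list of rows, each a list of 7 numbers: the closure, from -1 (fully open) to 1 (shut), then the shift along the tool's x, y, z in units of 25 mm (1.0 is 25 mm), then the turn, a rotation vector about the tool's x, y, z in units of 5 degrees (1.0 is 5 degrees). In form: [[[claw, x, y, z, wx, wy, wz], ...]]. A call has 1 to 20 rows; each row shifts and turns the commanded pose from where the row before left it, along the tool's axes as they then stand; what a row does not reach is not made up. A row lasts 1/12 s, in which the tool goes at most 41.7 mm and 7.16 degrees, less where a joint would pass 70% of its speed; a pose out of reach is approached as far as the arm can. A call is refused whole if a number of a shift passes 1 or a number of a turn 1, either way. A call with a gripper value outside its range is refused whole. The fingers move at their own pace and stop on an object; the grip force is fixed at half the most. Time passes only in rows, so rows that do not move let the fingers close. It gives the time, the measured TCP pose, the force and the opening at its end, in the units of the state.
- observe(): the state, without advancing time (a new reading comes with each control period).
- snapshot(name): name is "side" or "top"; returns a dict with "image" (384x512x3 uint8, blue, green, red), "range_z" (384x512 float32, mm along the optical axis (not along the pixel's ray), 0 where there is no reading), "fov_y" (degrees; the focal length in pixels is half the picture's height over the tangent of half this angle, whatever the lens; pixels are square), "cx", "cy" (the principal point, pixels), "dist" ([k1, k2, p1, p2, k3] as OpenCV has them; the pictures are not rectified), "T" (4x4, takes a point from camera to world coordinates). Camera axes: x right, y down, z forward; pixel columns grow to the right and rows downward; lengths in mm; the calibration is good to about 2 mm. A picture is of the moment at which its call begins.
- close_job(): hands the job in, once; it reports no verdict.
The state is a dict: "t": time; "joint_positions": joint angles; "joint_velocities": joint speeds; "joint_torque": joint torques, N m; "eef_pos": TCP position; "eef_rot": TCP orientation; "wrist_force": force on the tool from outside, world axes, zero at the start; "wrist_torque": the same for the moment, N m; "grip_width": finger opening in mm.
Only numpy, scipy, OpenCV 4.12 (cv2) and the standard library are available. Lean on these libraries where they do the work, as an engineer would, in place of code of your own. Each camera call takes 0.05 s, during which the arm holds its last target.

## Working session

There is one attempt and no reset: what is moved stays moved. The work goes in short steps, Python scripts to look and compute and a tool call to move; the robot and the scene stay as the last step left them, time stands still between calls to the robot, and variables do not carry over. Pictures are saved under pics/ and viewed, and the job is handed in when it is done.

Besides the shell and the picture viewer there is one more tool, called after "Request:" by a JSON object that holds its "fn" and its "kwargs", one argument or row to a line. carry_out: Moves the arm, as the interface text tells. Its arguments: {"type":"object","properties":{"commands":{"type":"array"}},"required":["commands"]}

```bash
mkdir -p pics
cat > h.py <<'E'
import numpy as np, cv2
from station import *
from scipy.spatial.transform import Rotation as R
def cam(name):
    s=snapshot(name); s={k:(np.array(v) if k in('image','range_z','T','dist') else v) for k,v in s.items()}
    f=s['image'].shape[0]/2/np.tan(np.radians(s['fov_y'])/2)
    s['K']=np.array([[f,0,s['cx']],[0,f,s['cy']],[0,0,1.]]); s['dist']=s['dist'].astype(float)
    return s
def rays(s,px):
    u=cv2.undistortPoints(np.array(px,float).reshape(-1,1,2),s['K'],s['dist']).reshape(-1,2)
    return np.c_[u,np.ones(len(u))]@s['T'][:3,:3].T, s['T'][:3,3]
def onplane(s,px,z):
    d,o=rays(s,px); return o+d*((z-o[2])/d[:,2])[:,None]
def cloud(s):
    h,w=s['range_z'].shape; v,u=np.mgrid[:h,:w]
    d=cv2.undistortPoints(np.c_[u.ravel(),v.ravel()].astype(float).reshape(-1,1,2),s['K'],s['dist']).reshape(-1,2)
    P=np.c_[d,np.ones(len(d))]*s['range_z'].reshape(-1,1)
    P=P@s['T'][:3,:3].T+s['T'][:3,3]; P[s['range_z'].ravel()==0]=np.nan
    return P.reshape(h,w,3)
E
python3 - <<'E'
from h import *
o=observe()
print({k:np.round(v,3).tolist() for k,v in o.items()})
for n in('side','top'):
    s=cam(n); cv2.imwrite(f'pics/{n}0.png',cv2.resize(s['image'],(800,600)))
    print(n,s['fov_y'],s['cx'],s['cy'],s['dist'],np.round(s['T'],3).tolist(),(s['range_z']==0).mean())
E
```

```text
{'t': 0.0, 'joint_positions': [1.305, 0.418, -0.01, 1.614, 0.005, 1.111, -0.053], 'joint_velocities': [-0.001, -0.002, -0.0, -0.002, 0.001, 0.0, -0.001], 'joint_torque': [-0.0, -85.125, 0.638, -42.598, -0.049, 0.019, 0.0], 'eef_pos': [138.618, -609.057, 204.843], 'eef_rot': [0.994, 0.112, -0.0, -0.001], 'wrist_force': [0.286, 0.211, -0.238], 'wrist_torque': [0.033, 0.036, -0.008], 'grip_width': 94.082}
side 56.19676081032859 264.5245721851764 190.89855804404104 [-0.02969532  0.          0.          0.          0.        ] [[0.954, -0.221, 0.204, 367.184], [-0.3, -0.651, 0.697, -653.345], [-0.021, -0.726, -0.687, 702.306], [0.0, 0.0, 0.0, 1.0]] 0.004231770833333333
top 42.77427147152228 260.90052667289405 195.15506145006515 [0.06504302 0.         0.         0.         0.        ] [[-0.005, -0.995, 0.098, 397.826], [-1.0, 0.004, -0.008, 14.311], [0.007, -0.098, -0.995, 1487.428], [0.0, 0.0, 0.0, 1.0]] 0.0039825439453125
```

View pics/side0.png

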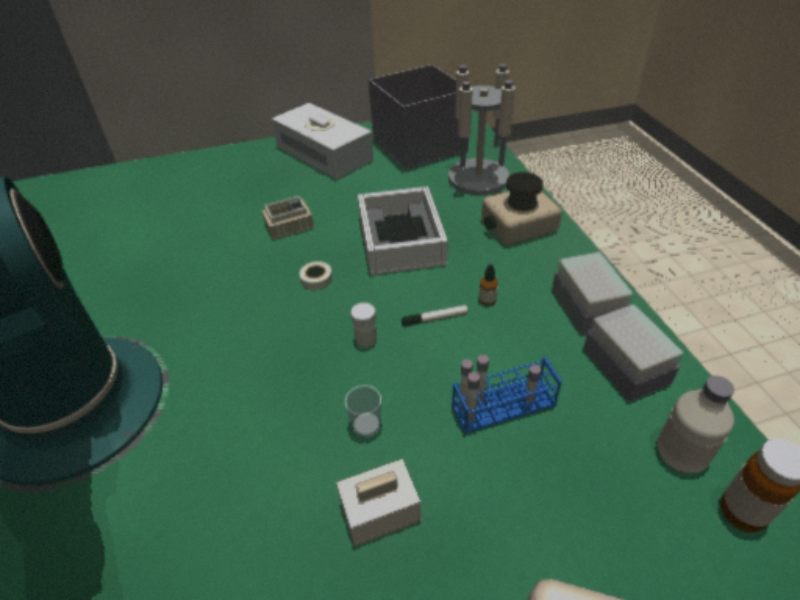

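View pics/top0.png

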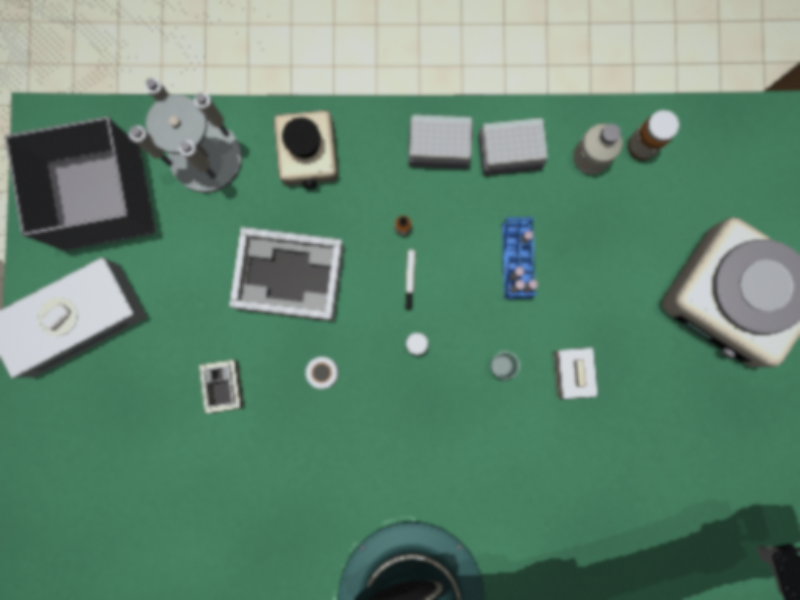

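The side view (800×600) shows the box at (402,228), case (288,215), jar (364,325), rack (507,393) with the short tube alone at (533,375), and cap (378,500). The top view shows them at box (287,274), case (221,386), jar (416,344), rack (519,258) and cap (577,374). Next I'll measure them.

```bash
cat > m1.py <<'E'
from h import *
s=cam('top'); im=s['image']; P=cloud(s); sd=cam('side'); Q=cloud(sd)
def crop(s,c,hw,sc,name):
    im=s['image']; u,v=c; a=im[max(0,v-hw):v+hw,max(0,u-hw):u+hw]; cv2.imwrite(name,cv2.resize(a,None,fx=sc,fy=sc,interpolation=cv2.INTER_CUBIC))
k=.64
# table height check
for A,n in((P,'top'),(Q,'side')):
    m=np.isfinite(A[...,2])&(abs(A[...,2])<15); print(n,'table z',np.median(A[...,2][m]),A[...,2][m].std())
hsv=cv2.cvtColor(im,cv2.COLOR_BGR2HSV)
green=cv2.inRange(hsv,(55,60,20),(95,255,255))
obj={'box':(287,274,55),'case':(221,386,70),'cap':(577,374,80),'jar':(416,344,70),'rack':(519,258,60),'beaker':(505,365,60),'tape':(321,372,19),'bottle':(403,225,83),'marker':(410,280,10)}
cnts,_=cv2.findContours(255-green,cv2.RETR_EXTERNAL,cv2.CHAIN_APPROX_NONE)
for n,(x,y,z) in obj.items():
    x*=k;y*=k
    for c in cnts:
        if cv2.contourArea(c)<20 or cv2.contourArea(c)>20000 or cv2.pointPolygonTest(c,(x,y),False)<0: continue
        m=np.zeros(im.shape[:2],np.uint8);cv2.drawContours(m,[c],-1,1,-1)
        zz=P[...,2][m>0]; zz=zz[np.isfinite(zz)]
        W=onplane(s,c.reshape(-1,2),z)[:,:2].astype(np.float32)
        r=cv2.minAreaRect(W)
        print(n,'A',cv2.contourArea(c),'zpct',np.round(np.percentile(zz,[5,50,80,95,99]),0),'rect@z%d'%z,np.round(r[0],1),np.round(r[1],1),round(r[2],1))
crop(s,(int(221*k),int(386*k)),30,10,'pics/tcase.png');crop(s,(int(577*k),int(374*k)),30,10,'pics/tcap.png')
crop(s,(int(519*k),int(258*k)),30,10,'pics/track.png');crop(s,(int(287*k),int(274*k)),45,8,'pics/tbox.png')
crop(sd,(int(507*k),int(393*k)),45,8,'pics/srack.png');crop(sd,(int(288*k),int(215*k)),30,10,'pics/scase.png')
crop(sd,(int(402*k),int(228*k)),40,8,'pics/sbox.png')
E
python3 m1.py
```

```text
top table z -0.14385453861382302 3.74205749455574
side table z 0.2138510266967728 3.0214254954904893
box A 3482.0 zpct [ 1. 28. 57. 62. 65.] rect@z55 [599.9 231.3] [198.9 157.7] 82.7
case A 748.0 zpct [-2. 31. 42. 50. 54.] rect@z70 [390.3 346.6] [91.9 70.8] 8.5
cap A 784.0 zpct [ 1. 54. 58. 80. 83.] rect@z80 [ 410.6 -302.4] [91.8 74.3] 3.7
jar A 159.5 zpct [-3. 69. 71. 74. 75.] rect@z70 [465.  -11.4] [40.5 40.4] 89.7
rack A 978.5 zpct [  2.  29.  56. 110. 115.] rect@z60 [ 627.5 -206.8] [154.6  65. ] 1.9
beaker A 198.5 zpct [-1.  8. 41. 61. 66.] rect@z60 [ 424.2 -175.2] [46.7 47.5] 44.4
tape A 338.0 zpct [-1. 18. 21. 23. 27.] rect@z19 [414.7 168.2] [61.3 60.5] 45.1
bottle A 103.0 zpct [ 1. 48. 65. 80. 84.] rect@z83 [686.8  12.3] [33.1 33.3] 45.1
marker A 150.5 zpct [-3. 11. 15. 18. 20.] rect@z10 [597.2  -1. ] [ 18.2 113.4] 89.7
```

Run:
```python
import cv2,numpy as np
f=lambda n:cv2.resize(cv2.imread('pics/%s.png'%n),(390,390))
cv2.imwrite('pics/mA.png',np.hstack([f('tcase'),f('scase')]));cv2.imwrite('pics/mB.png',np.hstack([f('track'),f('srack')]));cv2.imwrite('pics/mC.png',np.hstack([f('tbox'),f('sbox')]))
```

```text
(no output)
```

View pics/mA.png

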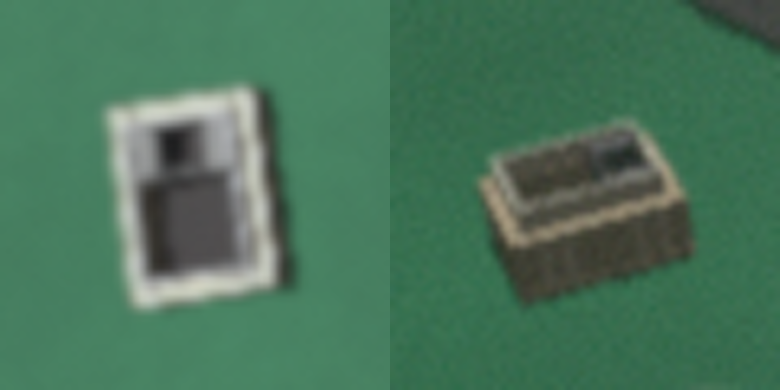

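View pics/mB.png

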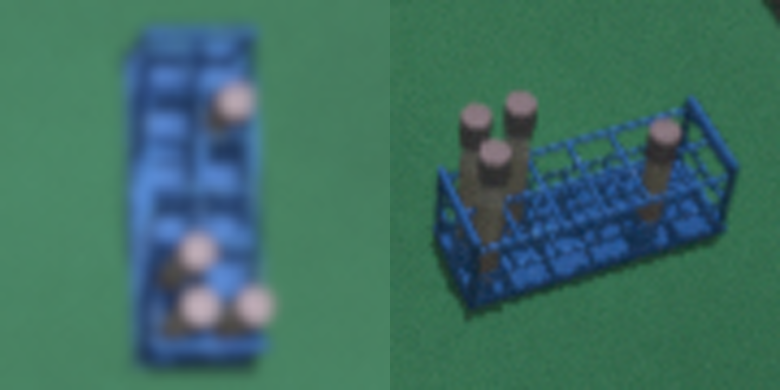

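View pics/mC.png

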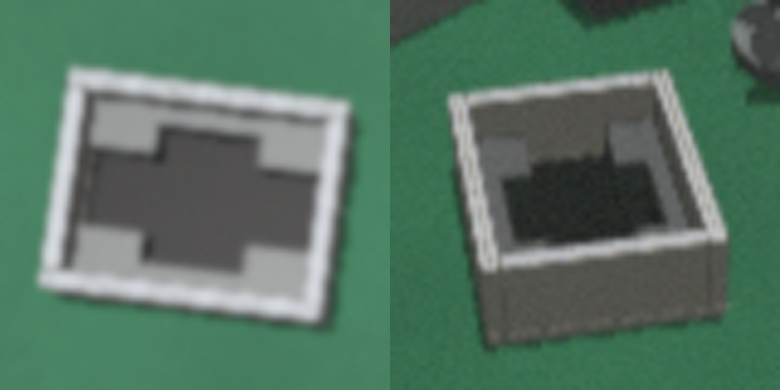

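```bash
cat > m2.py <<'E'
from h import *
k=.64
S={n:cam(n) for n in('top','side')}
UP=6
def work(n,c,hw,thr,z,hs=None,tag='',circ=False):
    s=S[n]; u,v=int(c[0]*k),int(c[1]*k); x0,y0=u-hw,v-hw
    a=s['image'][y0:v+hw,x0:u+hw]; a=cv2.resize(a,None,fx=UP,fy=UP,interpolation=cv2.INTER_CUBIC)
    hsv=cv2.cvtColor(a,cv2.COLOR_BGR2HSV)
    if thr=='pink': m=((a[...,2].astype(int)-a[...,1]>8)&(hsv[...,2]>115)).astype(np.uint8)*255
    else: m=((hsv[...,2]>thr)&((hsv[...,1]<90))).astype(np.uint8)*255
    m=cv2.morphologyEx(m,cv2.MORPH_OPEN,np.ones((5,5),np.uint8))
    cn,_=cv2.findContours(m,cv2.RETR_EXTERNAL,cv2.CHAIN_APPROX_NONE)
    cn=[q for q in cn if cv2.contourArea(q)>150]
    o=a.copy()
    for q in cn:
        px=(q.reshape(-1,2)+.5)/UP-.5+[x0,y0]
        W=onplane(s,px,z)[:,:2].astype(np.float32); r=cv2.minAreaRect(W)
        if max(r[1])<8: continue
        b=cv2.boxPoints(r); e=b[1]-b[0],b[2]-b[1]; L=max(e,key=np.linalg.norm); an=np.degrees(np.arctan2(L[1],L[0]))%180
        print(tag,n,'c',np.round(r[0],1),'size',np.round(sorted(r[1]),1),'long-axis deg',round(an,1))
        cv2.drawContours(o,[q],-1,(0,0,255),1)
    cv2.imwrite(f'pics/w_{tag}_{n}.png',o)
if __name__=='__main__':
    work('top',(287,274),45,165,60,tag='box')
    work('top',(221,386),25,150,36,tag='case')
    work('top',(577,374),25,165,54,tag='cap')
    work('top',(416,344),15,150,70,tag='jar')
    work('side',(363,310),15,130,70,tag='jar')
    work('top',(519,258),30,'pink',87,tag='tube')
    work('side',(515,375),45,'pink',87,tag='tube')
    work('side',(402,228),40,110,60,tag='box')
    work('side',(378,500),45,140,54,tag='cap')
E
python3 m2.py
python3 - <<'E'
import cv2,numpy as np
f=lambda n:cv2.resize(cv2.imread('pics/w_%s.png'%n),(260,260))
L=['box_top','case_top','cap_top','jar_top','tube_top','tube_side']
I=[f(x) for x in L]
cv2.imwrite('pics/mD.png',np.vstack([np.hstack(I[:3]),np.hstack(I[3:])]))
L=['jar_side','box_side','cap_side']
cv2.imwrite('pics/mE.png',np.hstack([f(x) for x in L]))
E
```

```text
box top c [601.3 233.1] size [151. 191.] long-axis deg 82.6
case top c [390.1 357.9] size [67.4 94. ] long-axis deg 8.5
cap top c [ 411.6 -312.4] size [64.7 90.5] long-axis deg 3.8
jar top c [467.5 -12.4] size [40.7 41.1] long-axis deg 71.3
jar side c [469.1 -11.8] size [39.4 40.5] long-axis deg 71.4
tube top c [ 573.1 -225.3] size [11.1 13.4] long-axis deg 134.6
tube top c [ 573.2 -201.6] size [14.  14.9] long-axis deg 89.7
tube top c [ 597.1 -200.8] size [10.8 13.7] long-axis deg 134.6
tube top c [ 664.2 -218.6] size [11.7 12.1] long-axis deg 89.7
tube side c [ 581.5 -205.8] size [12.5 13.7] long-axis deg 158.5
tube side c [ 667.7 -220.5] size [12. 13.] long-axis deg 154.1
tube side c [ 580.8 -180.9] size [11.8 12.1] long-axis deg 68.4
tube side c [ 605.8 -180.4] size [12.2 13. ] long-axis deg 157.8
box side c [603.  233.7] size [154.8 200.4] long-axis deg 82.7
box side c [750.3 343. ] size [13.6 38.5] long-axis deg 70.0
cap side c [ 413.1 -312.2] size [64.2 89.7] long-axis deg 3.9
```

View pics/mD.png

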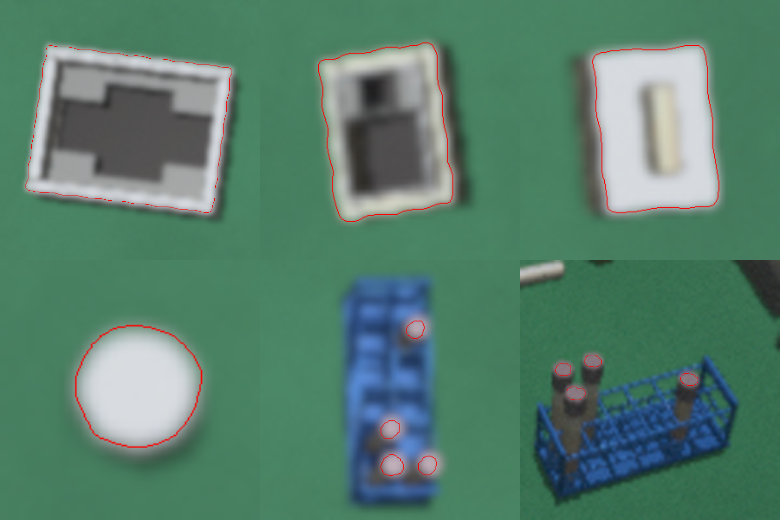

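View pics/mE.png

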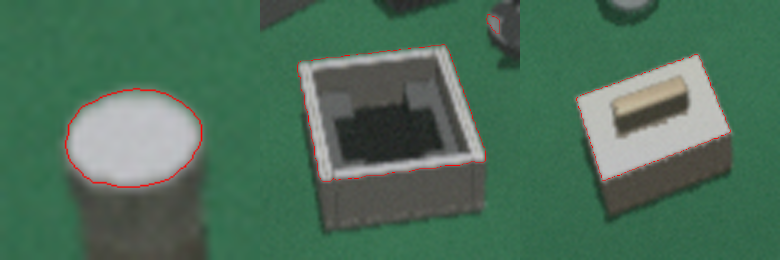

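Request:
{"fn": "carry_out", "kwargs": {
  "commands": [
    [[-1,0,0,0,0,0,0.86],[-1,0,0,0,0,0,0.86],[-1,0,0,0,0,0,0.86],[-1,1,-0.9,0,0,0,0],[-1,1,-0.9,0,0,0,0],[-1,1,-0.9,0,0,0,0],[-1,1,-0.9,0,0,0,0],[-1,1,-0.9,0,0,0,0],[-1,1,-0.9,0,0,0,0],[-1,1,-0.9,0,0,0,0],[-1,1,-0.9,0,0,0,0],[-1,1,-0.9,0,0,0,0],[-1,1,-0.9,0,0,0,0],[-1,0.8,-1,0,0,0,0],[-1,0.4,-1,0,0,0,0],[-1,0,-1,0,0,0,0],[-1,0,-1,0,0,0,0],[-1,0,-1,0,0,0,0],[-1,0,-1,0,0,0,0],[-1,0,-1,0,0,0,0]]
  ]
}}

```text
t: 1.97
eef_pos: [419.1, -208.6, 205.5]
eef_rot: [1.0, -0.001, 0.0, 0.0]
wrist_force: [0.4, 0.2, 0.2]
grip_width: 93.9
```

```bash
cat > go.py <<'E'
from h import *
import sys
def st():
    o=observe(); r=R.from_quat(o['eef_rot']); M=r.as_matrix()
    psi=np.degrees(np.arctan2(M[1,0],M[0,0])); tilt=np.degrees(np.arccos(-M[2,2]))
    print('t',round(o['t'],2),'pos',np.round(o['eef_pos'],1),'psi',round(psi,2),'tilt',round(tilt,2),'F',np.round(o['wrist_force'],1),'w',round(o['grip_width'],1),'j7',round(o['joint_positions'][6],2))
    return o,M,psi
if __name__=='__main__':
    o,M,psi=st()
    if len(sys.argv)>1:
        x,y,z,p=map(float,sys.argv[1:5]); d=np.array([x,y,z])-o['eef_pos']
        print('delta now-frame units',np.round(M.T@d/25,2),'turn units',round(-(p-psi)/5,2))
        a=np.radians(p); T=np.array([[np.cos(a),np.sin(a),0],[np.sin(a),-np.cos(a),0],[0,0,-1]])
        print('after-turn units',np.round(T.T@d/25,2))
E
python3 go.py 390.9 358.2 205 8.5
```

```text
t 1.97 pos [ 419.1 -208.6  205.5] psi -0.07 tilt 0.01 F [0.4 0.2 0.2] w 93.9 j7 -1.21
delta now-frame units [-1.160e+00 -2.267e+01  2.000e-02] turn units -1.71
after-turn units [ 2.240e+00 -2.259e+01  2.000e-02]
```

Request:
{"fn": "carry_out", "kwargs": {
  "commands": [
    [[-1,0,-1,0,0,0,0],[-1,0,-1,0,0,0,0],[-1,0,-1,0,0,0,0],[-1,0,-1,0,0,0,0],[-1,0,-1,0,0,0,0],[-1,0,-1,0,0,0,0],[-1,0,-1,0,0,0,0],[-1,0,-1,0,0,0,0],[-1,0,-1,0,0,0,0],[-1,0,-1,0,0,0,0],[-1,0,-1,0,0,0,0],[-1,0,-1,0,0,0,0],[-1,0,-1,0,0,0,0],[-1,0,-1,0,0,0,0],[-1,0,-1,0,0,0,0],[-1,0,-1,0,0,0,0],[-1,-0.2,-1,0,0,0,0],[-1,-0.2,-1,0,0,0,0],[-1,-0.3,-1,0,0,0,0],[-1,-0.4,-1,0,0,0,0]]
  ]
}}

```text
t: 3.63
eef_pos: [392.3, 291.3, 205.5]
eef_rot: [1.0, -0.001, 0.0, -0.0]
wrist_force: [-0.0, -0.6, 0.3]
grip_width: 94.1
```

Request:
{"fn": "carry_out", "kwargs": {
  "commands": [
    [[-1,0,-1,0,0,0,-0.85],[-1,0,-1,0,0,0,-0.85],[-1,0,-0.5,0,0,0,0],[-1,0,0,0,0,0,0]]
  ]
}}

```text
t: 3.97
eef_pos: [387.7, 355.1, 205.4]
eef_rot: [0.997, 0.075, -0.0, -0.001]
wrist_force: [-0.4, 0.7, -0.3]
grip_width: 94.3
```

```bash
python3 go.py 390.9 358.2 8 8.5
```

```text
t 3.97 pos [387.7 355.1 205.4] psi 8.62 tilt 0.09 F [-0.4  0.7 -0.3] w 94.3 j7 -2.43
delta now-frame units [ 0.15 -0.09  7.9 ] turn units 0.02
after-turn units [ 0.14 -0.1   7.9 ]
```

Request:
{"fn": "carry_out", "kwargs": {
  "commands": [
    [[-1,0.14,-0.1,0,0,0,0],[-1,0,0,1,0,0,0],[-1,0,0,1,0,0,0],[-1,0,0,1,0,0,0],[-1,0,0,1,0,0,0],[-1,0,0,1,0,0,0],[-1,0,0,1,0,0,0],[-1,0,0,0.8,0,0,0],[-1,0,0,0.6,0,0,0],[-1,0,0,0.5,0,0,0],[-1,0,0,0,0,0,0]]
  ]
}}

```text
t: 4.88
eef_pos: [391.6, 354.0, 6.1]
eef_rot: [0.997, 0.073, -0.001, 0.001]
wrist_force: [-0.1, -0.6, -1.3]
grip_width: 93.8
```

Run:
```python
from h import *
import go; go.st()
s=cam('side');u,v=int(288*.64),int(200*.64)
cv2.imwrite('pics/g1.png',cv2.resize(s['image'][v-50:v+50,u-60:u+60],None,fx=5,fy=5,interpolation=cv2.INTER_CUBIC))
```

```text
t 4.88 pos [391.6 354.    6.1] psi 8.35 tilt 0.16 F [-0.1 -0.6 -1.3] w 93.8 j7 -2.63
```

View pics/g1.png

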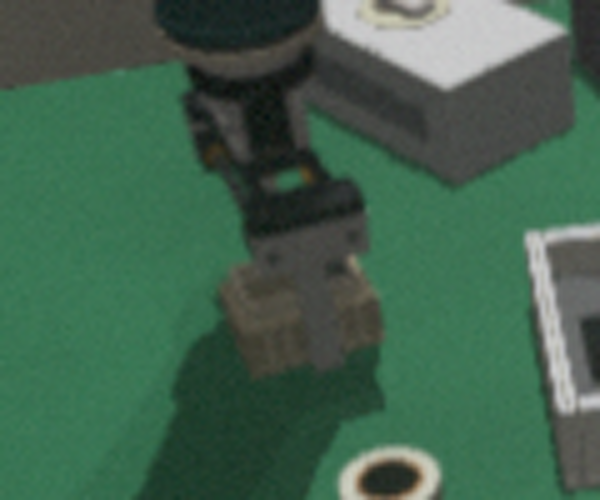

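Request:
{"fn": "carry_out", "kwargs": {
  "commands": [
    [[-1,0,-0.16,-0.08,0,0,0],[-1,0,0,0,0,0,0],[1,0,0,0,0,0,0],[1,0,0,0,0,0,0],[1,0,0,0,0,0,0],[1,0,0,0,0,0,0],[1,0,0,0,0,0,0],[1,0,0,0,0,0,0],[1,0,0,0,0,0,0],[1,0,0,0,0,0,0]]
  ]
}}

```text
t: 5.77
eef_pos: [391.4, 359.3, 10.1]
eef_rot: [0.997, 0.073, 0.0, 0.0]
wrist_force: [0.1, -3.3, 5.1]
grip_width: 63.6
```

```bash
python3 go.py 602 233.4 130 -7.4
```

```text
t 5.77 pos [391.4 359.3  10.1] psi 8.42 tilt 0.01 F [ 0.1 -3.3  5.1] w 63.6 j7 -2.63
delta now-frame units [ 7.6   6.22 -4.8 ] turn units 3.16
after-turn units [ 9.    3.91 -4.8 ]
```

Request:
{"fn": "carry_out", "kwargs": {
  "commands": [
    [[1,0,0,-0.3,0,0,0],[1,0,0,-0.6,0,0,0],[1,0,0,-0.8,0,0,0],[1,0,0,-1,0,0,0],[1,0,0,-1,0,0,0],[1,0,0,-1,0,0,0],[1,0,0,-0.3,0,0,0],[1,0,0,0,0,0,0.8],[1,0.5,0.3,0,0,0,0.8],[1,0.9,0.5,0,0,0,0.8],[1,0.9,0.5,0,0,0,0.76],[1,0.9,0.4,0,0,0,0],[1,0.9,0.4,0,0,0,0],[1,0.9,0.4,0,0,0,0],[1,0.9,0.4,0,0,0,0],[1,0.9,0.4,0,0,0,0],[1,0.9,0.3,0,0,0,0],[1,0.6,0.2,0,0,0,0],[1,0.2,0,0,0,0,0],[1,0,0,0,0,0,0]]
  ]
}}

```text
t: 7.43
eef_pos: [595.3, 243.6, 134.1]
eef_rot: [0.998, -0.066, -0.0, 0.0]
wrist_force: [-0.1, -0.4, -2.1]
grip_width: 63.9
```

```bash
python3 go.py 602 233.4 130 -7.4;python3 - <<'E'
from h import *
for n,c in(('top',(287,274)),('side',(402,190))):
    s=cam(n);u,v=int(c[0]*.64),int(c[1]*.64)
    cv2.imwrite(f'pics/g2{n}.png',cv2.resize(s['image'][v-48:v+48,u-48:u+48],None,fx=4,fy=4,interpolation=cv2.INTER_CUBIC))
cv2.imwrite('pics/g2.png',np.hstack([cv2.imread('pics/g2top.png'),cv2.imread('pics/g2side.png')]))
E
```

```text
t 7.43 pos [595.3 243.6 134.1] psi -7.53 tilt 0.05 F [-0.1 -0.4 -2.1] w 63.9 j7 -2.39
delta now-frame units [0.32 0.37 0.16] turn units -0.03
after-turn units [0.32 0.37 0.16]
```

View pics/g2.png

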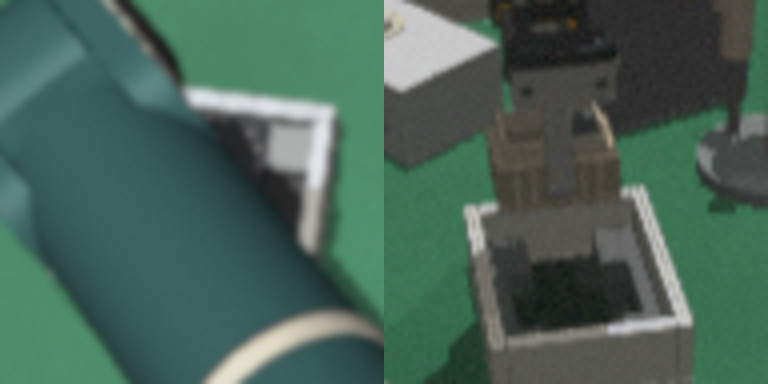

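Request:
{"fn": "carry_out", "kwargs": {
  "commands": [
    [[1,0.32,0.37,0,0,0,0],[1,0,0,0.5,0,0,0],[1,0,0,1,0,0,0],[1,0,0,0.9,0,0,0],[1,0,0,0.5,0,0,0],[1,0,0,0,0,0,0],[1,0,0,0,0,0,0]]
  ]
}}

```text
t: 8.12
eef_pos: [600.7, 234.9, 62.2]
eef_rot: [0.998, -0.064, -0.0, 0.0]
wrist_force: [0.3, 0.2, -1.3]
grip_width: 64.1
```

```bash
python3 go.py 602 233.4 17 -7.4;python3 - <<'E'
from h import *
s=cam('side');u,v=int(402*.64),int(210*.64)
cv2.imwrite('pics/g3.png',cv2.resize(s['image'][v-48:v+48,u-48:u+48],None,fx=6,fy=6,interpolation=cv2.INTER_CUBIC))
E
```

```text
t 8.12 pos [600.7 234.9  62.2] psi -7.36 tilt 0.05 F [ 0.3  0.2 -1.3] w 64.1 j7 -2.41
delta now-frame units [0.06 0.05 1.81] turn units 0.01
after-turn units [0.06 0.05 1.81]
```

View pics/g3.png

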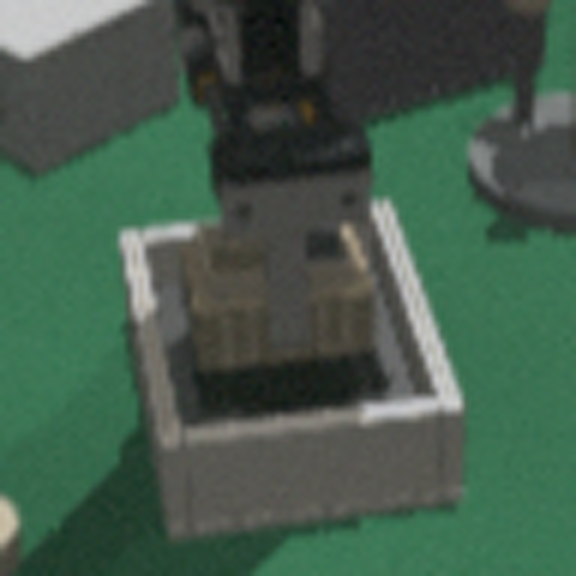

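Request:
{"fn": "carry_out", "kwargs": {
  "commands": [
    [[1,0.06,0.05,0.4,0,0,0],[1,0,0,0.4,0,0,0],[1,0,0,0.3,0,0,0],[1,0,0,0.2,0,0,0],[1,0,0,0.2,0,0,0],[1,0,0,0.1,0,0,0],[1,0,0,0.1,0,0,0],[1,0,0,0,0,0,0],[1,0,0,0,0,0,0]]
  ]
}}

```text
t: 8.92
eef_pos: [602.5, 233.4, 20.1]
eef_rot: [0.998, -0.064, 0.0, -0.0]
wrist_force: [-0.3, -0.1, -2.3]
grip_width: 64.1
```

```bash
python3 go.py 602 233.4 16 -7.4;python3 - <<'E'
from h import *
s=cam('side');u,v=int(402*.64),int(210*.64)
cv2.imwrite('pics/g4.png',cv2.resize(s['image'][v-48:v+48,u-48:u+48],None,fx=6,fy=6,interpolation=cv2.INTER_CUBIC))
E
```

```text
t 8.92 pos [602.5 233.4  20.1] psi -7.38 tilt 0.01 F [-0.3 -0.1 -2.3] w 64.1 j7 -2.43
delta now-frame units [-0.02  0.    0.16] turn units 0.0
after-turn units [-0.02  0.    0.16]
```

View pics/g4.png

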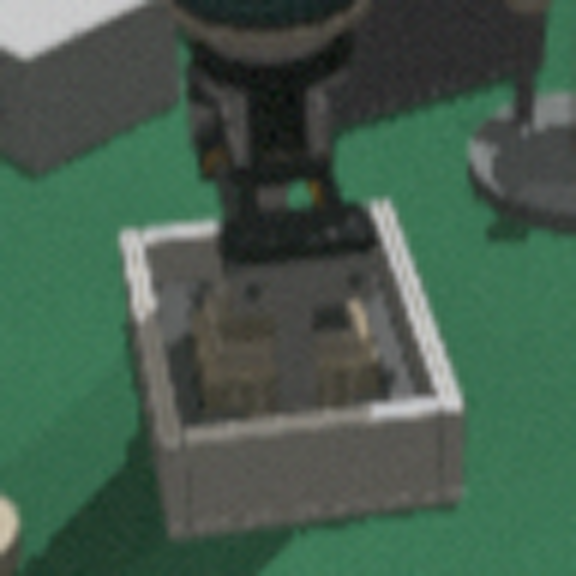

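Request:
{"fn": "carry_out", "kwargs": {
  "commands": [
    [[1,0,0,0.08,0,0,0],[1,0,0,0.08,0,0,0],[1,0,0,0.04,0,0,0],[1,0,0,0,0,0,0]]
  ]
}}

```text
t: 9.3
eef_pos: [602.6, 233.3, 16.0]
eef_rot: [0.998, -0.064, 0.0, 0.0]
wrist_force: [-7.2, -3.1, 16.4]
grip_width: 63.9
```

Request:
{"fn": "carry_out", "kwargs": {
  "commands": [
    [[-1,0,0,0,0,0,0],[-1,0,0,0,0,0,0],[-1,0,0,0,0,0,0],[-1,0,0,0,0,0,0],[-1,0,0,0,0,0,0],[-1,0,0,-0.5,0,0,0],[-1,0,0,-1,0,0,0],[-1,0,0,-1,0,0,0],[-1,0,0,-1,0,0,0],[-1,0,0,-1,0,0,0],[-1,0,0,-1,0,0,0],[-1,0,0,-1,0,0,0],[-1,-0.4,1,-0.2,0,0,-0.8],[-1,-0.4,1,0,0,0,-0.7],[-1,-0.5,1,0,0,0,0],[-1,-0.5,1,0,0,0,0],[-1,-0.5,1,0,0,0,0],[-1,-0.5,1,0,0,0,0],[-1,-0.5,1,0,0,0,0],[-1,-0.5,1,0,0,0,0]]
  ]
}}

```text
t: 10.97
eef_pos: [502.4, 34.2, 183.3]
eef_rot: [1.0, 0.001, 0.0, 0.0]
wrist_force: [0.5, -0.7, 0.3]
grip_width: 93.8
```

```bash
python3 go.py 468.3 -12.1 160 0;python3 - <<'E'
from h import *
for n,c in(('top',(287,274)),('side',(402,228))):
    s=cam(n);u,v=int(c[0]*.64),int(c[1]*.64)
    cv2.imwrite(f'pics/g5{n}.png',cv2.resize(s['image'][v-36:v+36,u-36:u+36],None,fx=5.4,fy=5.4,interpolation=cv2.INTER_CUBIC))
cv2.imwrite('pics/g5.png',np.hstack([cv2.imread('pics/g5top.png'),cv2.imread('pics/g5side.png')]))
E
```

```text
t 10.97 pos [502.4  34.2 183.3] psi 0.13 tilt 0.04 F [ 0.5 -0.7  0.3] w 93.8 j7 -1.86
delta now-frame units [-1.37  1.85  0.93] turn units 0.03
after-turn units [-1.36  1.85  0.93]
```

View pics/g5.png

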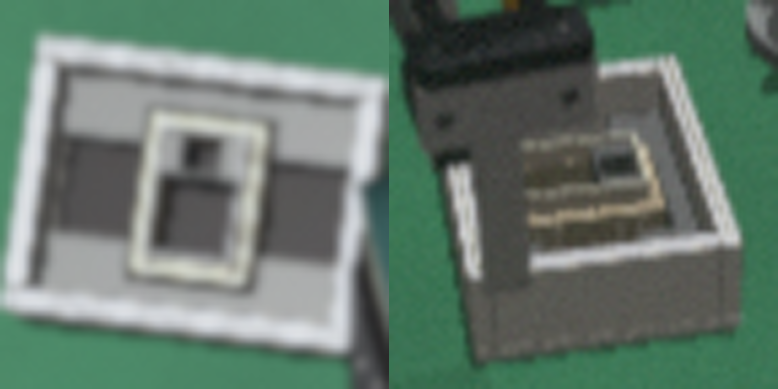

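Request:
{"fn": "carry_out", "kwargs": {
  "commands": [
    [[-1,-0.6,0.9,0,0,0,0],[-1,-0.76,0.95,0,0,0,0],[-1,0,0,0.8,0,0,0],[-1,0,0,1,0,0,0],[-1,0,0,1,0,0,0],[-1,0,0,0.9,0,0,0],[-1,0,0,0.6,0,0,0],[-1,0,0,0,0,0,0],[-1,0,0,0,0,0,0]]
  ]
}}

```text
t: 11.82
eef_pos: [469.3, -10.5, 75.4]
eef_rot: [1.0, 0.001, -0.0, -0.0]
wrist_force: [0.5, -0.1, 1.0]
grip_width: 94.0
```

```bash
cat > m3.py <<'E'
from h import *
UP=6
s=cam('top'); u,v=int(287*.64),int(274*.64); hw=45; x0,y0=u-hw,v-hw
a=cv2.resize(s['image'][y0:v+hw,x0:u+hw],None,fx=UP,fy=UP,interpolation=cv2.INTER_CUBIC)
hsv=cv2.cvtColor(a,cv2.COLOR_BGR2HSV)
m=((a[...,1].astype(int)-a[...,0]>5)&(hsv[...,2]>140)&(hsv[...,1]<90)).astype(np.uint8)*255
cv2.imwrite('pics/m3.png',m)
cn,_=cv2.findContours(m,cv2.RETR_EXTERNAL,cv2.CHAIN_APPROX_NONE)
for q in cn:
    if cv2.contourArea(q)<1500: continue
    W=onplane(s,(q.reshape(-1,2)+.5)/UP-.5+[x0,y0],42)[:,:2].astype(np.float32); r=cv2.minAreaRect(W); W2=onplane(s,(q.reshape(-1,2)+.5)/UP-.5+[x0,y0],56)[:,:2].astype(np.float32)
    print(np.round(r,1) if 0 else (np.round(r[0],1),np.round(r[1],1),round(r[2],1)), np.round(cv2.minAreaRect(W2)[0],1))
    cv2.drawContours(a,[q],-1,(0,0,255),1)
cv2.imwrite('pics/m3c.png',a)
E
python3 go.py 468.3 -12.1 50 0; python3 m3.py
python3 - <<'E'
from h import *
s=cam('side');u,v=int(363*.64),int(310*.64)
a=cv2.resize(s['image'][v-45:v+45,u-45:u+45],None,fx=6,fy=6,interpolation=cv2.INTER_CUBIC)
cv2.imwrite('pics/g6.png',cv2.resize(np.hstack([a,cv2.imread('pics/m3c.png')]),(780,390)))
E
```

```text
t 11.82 pos [469.3 -10.5  75.4] psi 0.17 tilt 0.04 F [ 0.5 -0.1  1. ] w 94.0 j7 -1.86
delta now-frame units [-0.04  0.06  1.01] turn units 0.03
after-turn units [-0.04  0.06  1.01]
(array([601. , 232.8]), array([68.2, 95.3]), 83.0) [599.  230.7]
(array([603.8, 235.5]), array([199.9, 160.3]), 82.7) [601.8 233.3]
```

View pics/g6.png

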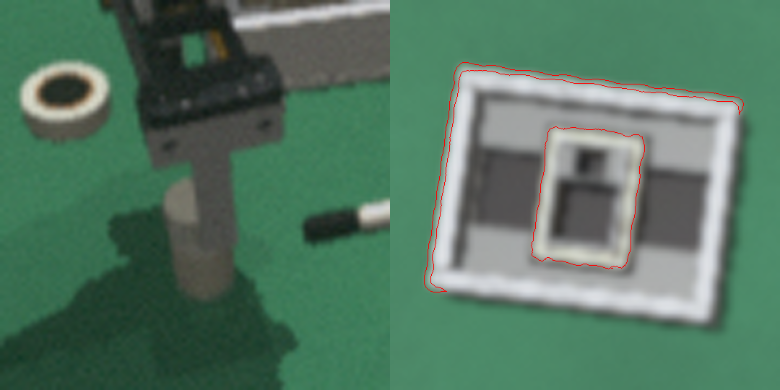

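Request:
{"fn": "carry_out", "kwargs": {
  "commands": [
    [[-1,-0.04,0.06,0.4,0,0,0],[-1,0,0,0.4,0,0,0],[-1,0,0,0.2,0,0,0],[-1,0,0,0,0,0,0],[1,0,0,0,0,0,0],[1,0,0,0,0,0,0],[1,0,0,0,0,0,0],[1,0,0,0,0,0,0],[1,0,0,0,0,0,0],[1,0,0,0,0,0,0],[1,0,0,0,0,0,0],[1,0,0,0,0,0,0],[1,0,0,0,0,0,0],[1,0,0,0,0,0,0]]
  ]
}}

```text
t: 13.08
eef_pos: [468.2, -12.6, 50.0]
eef_rot: [1.0, 0.001, -0.0, -0.0]
wrist_force: [-0.4, -0.3, 1.1]
grip_width: 38.0
```

```bash
python3 go.py
python3 - <<'E'
from h import *
s=cam('side');u,v=int(363*.64),int(310*.64)
a=cv2.resize(s['image'][v-45:v+45,u-45:u+45],None,fx=6,fy=6,interpolation=cv2.INTER_CUBIC)
cv2.imwrite('pics/g7.png',a)
E
```

```text
t 13.08 pos [468.2 -12.6  50. ] psi 0.12 tilt 0.0 F [-0.4 -0.3  1.1] w 38.0 j7 -1.88
```

View pics/g7.png

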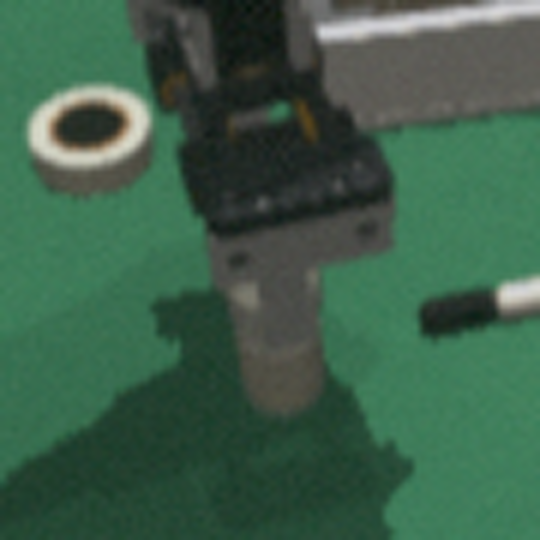

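Request:
{"fn": "carry_out", "kwargs": {
  "commands": [
    [[1,0,0,-0.3,0,0,0],[1,0,0,-0.6,0,0,0],[1,0,0,-0.9,0,0,0],[1,0,0,-0.9,0,0,0],[1,0,0,-0.7,0,0,0],[1,0,0,-0.3,0,0,0],[1,0.2,-0.4,0,0,0,0],[1,0.4,-0.8,0,0,0,0],[1,0.45,-0.9,0,0,0,0],[1,0.45,-0.9,0,0,0,0],[1,0.45,-0.9,0,0,0,0],[1,0.45,-0.9,0,0,0,0],[1,0.45,-0.9,0,0,0,0],[1,0.45,-0.9,0,0,0,0],[1,0.45,-0.9,0,0,0,0],[1,0.4,-0.8,0,0,0,0.4],[1,0.3,-0.7,0,0,0,0.5],[1,0.2,-0.4,0,0,0,0.4],[1,0.2,-0.3,0,0,0,0.18],[1,0,0,0,0,0,0]]
  ]
}}

```text
t: 14.8
eef_pos: [591.4, 230.1, 142.0]
eef_rot: [0.998, -0.063, -0.0, -0.0]
wrist_force: [-0.0, 0.4, -0.7]
grip_width: 38.7
```

```bash
python3 go.py 590 234.7 95 -7.3
```

```text
t 14.8 pos [591.4 230.1 142. ] psi -7.23 tilt 0.04 F [-0.   0.4 -0.7] w 38.7 j7 -2.36
delta now-frame units [-0.08 -0.18  1.88] turn units 0.01
after-turn units [-0.08 -0.18  1.88]
```

Request:
{"fn": "carry_out", "kwargs": {
  "commands": [
    [[1,-0.08,-0.18,0,0,0,0],[1,0,0,0.4,0,0,0],[1,0,0,0.5,0,0,0],[1,0,0,0.2,0,0,0],[1,0,0,0,0,0,0],[1,0,0,0,0,0,0]]
  ]
}}

```text
t: 15.3
eef_pos: [589.5, 233.1, 114.4]
eef_rot: [0.998, -0.064, -0.001, 0.0]
wrist_force: [0.4, 0.2, -0.6]
grip_width: 38.5
```

```bash
python3 go.py 590 234.7 60 -7.3
python3 - <<'E'
from h import *
s=cam('side');u,v=int(402*.64),int(210*.64)
a=cv2.resize(s['image'][v-45:v+45,u-45:u+45],None,fx=6,fy=6,interpolation=cv2.INTER_CUBIC)
cv2.imwrite('pics/g8.png',a)
E
```

```text
t 15.3 pos [589.5 233.1 114.4] psi -7.29 tilt 0.06 F [ 0.4  0.2 -0.6] w 38.5 j7 -2.38
delta now-frame units [ 0.01 -0.07  2.18] turn units 0.0
after-turn units [ 0.01 -0.07  2.18]
```

View pics/g8.png

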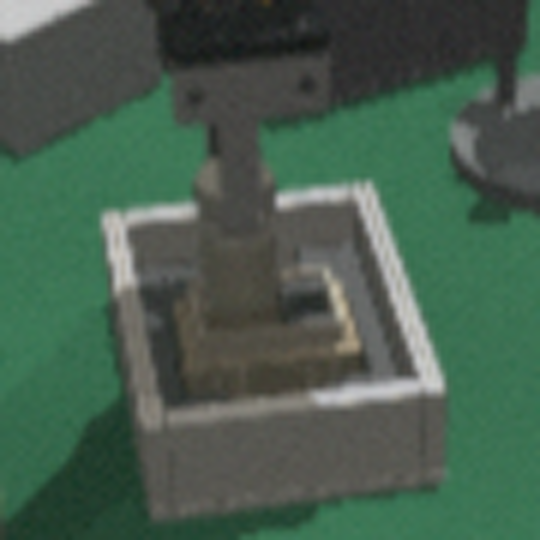

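Run:
```python
from h import *
s=cam('side');u,v=int(402*.64),int(210*.64)
a=cv2.resize(s['image'][v-45:v+45,u-45:u+45],None,fx=6,fy=6,interpolation=cv2.INTER_CUBIC)
Ti=np.linalg.inv(s['T'])
def pr(P):
    P=np.array(P,float).reshape(-1,3); q,_=cv2.projectPoints(P,cv2.Rodrigues(Ti[:3,:3])[0],Ti[:3,3],s['K'],s['dist']); q=q.reshape(-1,2); return (q-[u-45,v-45]+.5)*6-.5
t=np.linspace(0,2*np.pi,60); c=np.array([589.5,233.1])
for z,r,col in((64.4,18,(0,0,255)),(134.4,19.5,(0,255,255))):
    cv2.polylines(a,[pr(np.c_[c[0]+r*np.cos(t),c[1]+r*np.sin(t),0*t+z]).astype(int)],True,col,1)
A=np.radians(-7.3);M=np.array([[np.cos(A),-np.sin(A)],[np.sin(A),np.cos(A)]])
def rect(cx,w,h,z,col):
    P=np.array([[-w/2+cx,-h/2],[w/2+cx,-h/2],[w/2+cx,h/2],[-w/2+cx,h/2]])@M.T+[601.9,233.2]
    cv2.polylines(a,[pr(np.c_[P,[z]*4]).astype(int)],True,col,1)
rect(0,74,50,56,(255,0,0));rect(0,90,64,42,(255,0,255));rect(-12,45,45,56,(0,255,0))
cv2.imwrite('pics/g8b.png',a)
```

View pics/g8b.png

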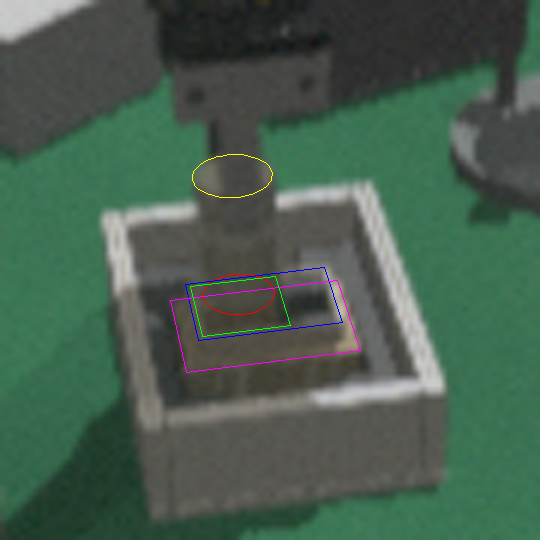

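Request:
{"fn": "carry_out", "kwargs": {
  "commands": [
    [[1,0,-0.07,0.2,0,0,0],[1,0,0,0.3,0,0,0],[1,0,0,0.3,0,0,0],[1,0,0,0.3,0,0,0],[1,0,0,0.3,0,0,0],[1,0,0,0.2,0,0,0],[1,0,0,0.2,0,0,0],[1,0,0,0.1,0,0,0],[1,0,0,0.1,0,0,0],[1,0,0,0,0,0,0],[1,0,0,0,0,0,0]]
  ]
}}

```text
t: 16.32
eef_pos: [590.1, 235.4, 65.1]
eef_rot: [0.998, -0.063, 0.0, -0.0]
wrist_force: [-0.5, -0.2, -1.3]
grip_width: 38.5
```

```bash
python3 go.py 590 234.7 60 -7.3
```

```text
t 16.32 pos [590.1 235.4  65.1] psi -7.28 tilt 0.01 F [-0.5 -0.2 -1.3] w 38.5 j7 -2.42
delta now-frame units [0.   0.03 0.2 ] turn units 0.0
after-turn units [0.   0.03 0.2 ]
```

Request:
{"fn": "carry_out", "kwargs": {
  "commands": [
    [[1,0,0.02,0.08,0,0,0],[1,0,0,0.06,0,0,0],[1,0,0,0.04,0,0,0],[1,0,0,0.02,0,0,0],[1,0,0,0,0,0,0]]
  ]
}}

```text
t: 16.73
eef_pos: [590.0, 234.8, 60.0]
eef_rot: [0.998, -0.063, 0.0, -0.0]
wrist_force: [0.0, -0.0, -0.1]
grip_width: 38.1
```

Request:
{"fn": "carry_out", "kwargs": {
  "commands": [
    [[1,0,0,0.02,0,0,0],[1,0,0,0,0,0,0]]
  ]
}}

```text
t: 16.9
eef_pos: [590.2, 234.9, 60.0]
eef_rot: [0.998, -0.063, 0.0, -0.0]
wrist_force: [-2.1, -2.1, 6.7]
grip_width: 38.4
```

Request:
{"fn": "carry_out", "kwargs": {
  "commands": [
    [[-1,0,0,0,0,0,0],[-1,0,0,0,0,0,0],[-1,0,0,0,0,0,0],[-1,0,0,0,0,0,0],[-1,0,0,-0.3,0,0,0],[-1,0,0,-0.7,0,0,0],[-1,0,0,-1,0,0,0],[-1,0,0,-1,0,0,0],[-1,0,0,-1,0,0,0],[-1,0,0,-0.6,0,0,-0.7],[-1,0,0.5,0,0,0,-0.76],[-1,0.1,1,0,0,0,0],[-1,0.2,1,0,0,0,0],[-1,0.2,1,0,0,0,0],[-1,0.2,1,0,0,0,0],[-1,0.2,1,0,0,0,0],[-1,0.2,1,0,0,0,0],[-1,0.2,1,0,0,0,0],[-1,0.2,1,0,0,0,0],[-1,0.2,1,0,0,0,0]]
  ]
}}

```text
t: 18.57
eef_pos: [631.8, -3.9, 175.1]
eef_rot: [1.0, 0.0, 0.0, -0.0]
wrist_force: [-0.2, -0.4, -0.1]
grip_width: 94.2
```

```bash
python3 go.py 666 -219.5 160 0
python3 - <<'E'
from h import *
for n,c in(('top',(287,274)),('side',(402,228))):
    s=cam(n);u,v=int(c[0]*.64),int(c[1]*.64)
    cv2.imwrite(f'pics/g9{n}.png',cv2.resize(s['image'][v-36:v+36,u-36:u+36],None,fx=5.4,fy=5.4,interpolation=cv2.INTER_CUBIC))
cv2.imwrite('pics/g9.png',np.hstack([cv2.imread('pics/g9top.png'),cv2.imread('pics/g9side.png')]))
E
```

```text
t 18.57 pos [631.8  -3.9 175.1] psi 0.03 tilt 0.02 F [-0.2 -0.4 -0.1] w 94.2 j7 -1.84
delta now-frame units [1.36 8.62 0.6 ] turn units 0.01
after-turn units [1.37 8.62 0.6 ]
```

View pics/g9.png

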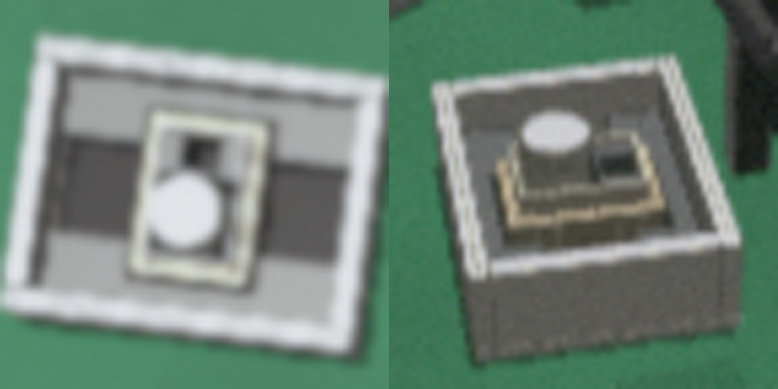

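Request:
{"fn": "carry_out", "kwargs": {
  "commands": [
    [[-1,0.2,1,0,0,0,0],[-1,0.2,1,0,0,0,0],[-1,0.2,1,0,0,0,0],[-1,0.2,1,0,0,0,0],[-1,0.2,1,0,0,0,0],[-1,0.2,1,0,0,0,0],[-1,0.1,1,0,0,0,0],[-1,0,0.8,0,0,0,0],[-1,0,0.6,0,0,0,0],[-1,0,0,0.6,0,0,0],[-1,0,0,1,0,0,0],[-1,0,0,0.8,0,0,0],[-1,0,0,0.4,0,0,0],[-1,0,0,0,0,0,0],[-1,0,0,0,0,0,0]]
  ]
}}

```text
t: 19.92
eef_pos: [664.5, -212.1, 105.0]
eef_rot: [1.0, 0.0, 0.0, -0.0]
wrist_force: [-0.5, -0.4, 0.1]
grip_width: 94.0
```

```bash
python3 go.py 666 -219.5 66 0
python3 - <<'E'
from h import *
for n,c in(('top',(519,258)),('side',(515,370))):
    s=cam(n);u,v=int(c[0]*.64),int(c[1]*.64)
    cv2.imwrite(f'pics/ga{n}.png',cv2.resize(s['image'][v-36:v+36,u-36:u+36],None,fx=5.4,fy=5.4,interpolation=cv2.INTER_CUBIC))
cv2.imwrite('pics/ga.png',np.hstack([cv2.imread('pics/gatop.png'),cv2.imread('pics/gaside.png')]))
E
```

```text
t 19.92 pos [ 664.5 -212.1  105. ] psi 0.05 tilt 0.02 F [-0.5 -0.4  0.1] w 94.0 j7 -1.54
delta now-frame units [0.06 0.29 1.56] turn units 0.01
after-turn units [0.06 0.29 1.56]
```

View pics/ga.png

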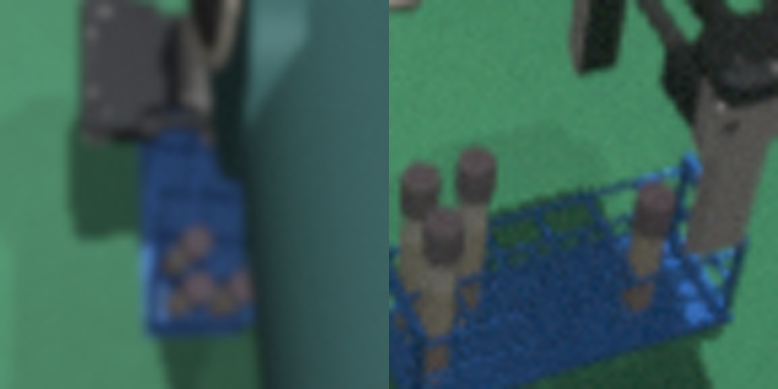

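Request:
{"fn": "carry_out", "kwargs": {
  "commands": [
    [[-1,0.06,0.29,0.4,0,0,0],[-1,0,0,0.5,0,0,0],[-1,0,0,0.4,0,0,0],[-1,0,0,0.26,0,0,0],[-1,0,0,0,0,0,0],[-1,0,0,0,0,0,0]]
  ]
}}

```text
t: 20.52
eef_pos: [665.5, -219.6, 64.8]
eef_rot: [1.0, 0.0, -0.0, -0.0]
wrist_force: [-1.2, 0.8, 0.5]
grip_width: 94.1
```

```bash
python3 go.py 666 -219.5 66 0
python3 - <<'E'
from h import *
s=cam('side');u,v=int(530*.64),int(355*.64)
cv2.imwrite('pics/gb.png',cv2.resize(s['image'][v-40:v+40,u-40:u+40],None,fx=7,fy=7,interpolation=cv2.INTER_CUBIC))
E
```

```text
t 20.52 pos [ 665.5 -219.6   64.8] psi 0.04 tilt 0.06 F [-1.2  0.8  0.5] w 94.1 j7 -1.54
delta now-frame units [ 0.02 -0.   -0.05] turn units 0.01
after-turn units [ 0.02 -0.   -0.05]
```

View pics/gb.png

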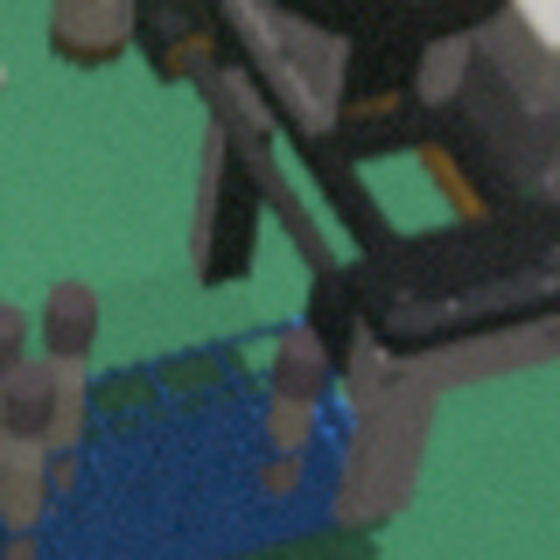

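Request:
{"fn": "carry_out", "kwargs": {
  "commands": [
    [[1,0,0,-0.04,0,0,0],[1,0,0,0,0,0,0],[1,0,0,0,0,0,0],[1,0,0,0,0,0,0],[1,0,0,0,0,0,0],[1,0,0,0,0,0,0],[1,0,0,0,0,0,0],[1,0,0,0,0,0,0],[1,0,0,0,0,0,0],[1,0,0,0,0,0,0],[1,0,0,0,0,0,0],[1,0,0,0,0,0,0]]
  ]
}}

```text
t: 21.57
eef_pos: [665.7, -219.8, 66.4]
eef_rot: [1.0, 0.0, -0.0, -0.0]
wrist_force: [-0.8, -0.2, -0.1]
grip_width: 17.6
```

```bash
python3 go.py
python3 - <<'E'
from h import *
s=cam('side');u,v=int(530*.64),int(355*.64)
cv2.imwrite('pics/gc.png',cv2.resize(s['image'][v-40:v+40,u-40:u+40],None,fx=7,fy=7,interpolation=cv2.INTER_CUBIC))
E
```

```text
t 21.57 pos [ 665.7 -219.8   66.4] psi 0.02 tilt 0.01 F [-0.8 -0.2 -0.1] w 17.6 j7 -1.54
```

View pics/gc.png

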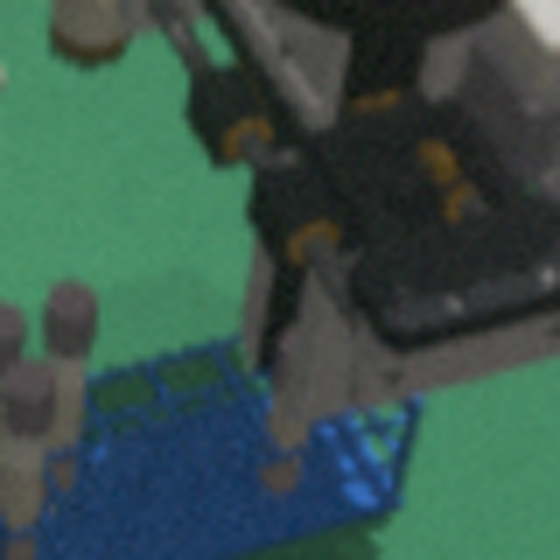

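Request:
{"fn": "carry_out", "kwargs": {
  "commands": [
    [[1,0,0,0,0,0,0],[1,0,0,0,0,0,0],[1,0,0,0,0,0,0]]
  ]
}}

```text
t: 21.87
eef_pos: [665.8, -219.9, 66.4]
eef_rot: [1.0, 0.0, -0.0, -0.0]
wrist_force: [-0.7, 0.8, 0.1]
grip_width: 15.4
```

Request:
{"fn": "carry_out", "kwargs": {
  "commands": [
    [[1,0,0,-0.2,0,0,0],[1,0,0,-0.4,0,0,0],[1,0,0,-0.6,0,0,0],[1,0,0,-0.8,0,0,0],[1,0,0,-0.8,0,0,0],[1,0,0,-0.6,0,0,0],[1,0,0,-0.4,0,0,0],[1,0,-0.3,0,0,0,0],[1,-0.1,-0.6,0,0,0,0],[1,-0.1,-0.9,0,0,0,0],[1,-0.1,-0.9,0,0,0,0],[1,-0.1,-0.9,0,0,0,0],[1,-0.1,-0.9,0,0,0,0],[1,-0.1,-0.9,0,0,0,0],[1,-0.1,-0.9,0,0,0,0],[1,-0.1,-0.9,0,0,0,0],[1,-0.1,-0.9,0,0,0,0],[1,-0.1,-0.9,0,0,0,0],[1,-0.1,-0.9,0,0,0,0],[1,-0.1,-0.9,0,0,0,0]]
  ]
}}

```text
t: 23.53
eef_pos: [634.1, 52.7, 160.4]
eef_rot: [1.0, 0.001, -0.001, -0.0]
wrist_force: [0.3, 0.1, -0.3]
grip_width: 15.3
```

```bash
python3 go.py 625.2 230.2 160 -7.3;  python3 - <<'E'
from h import *
s=cam('side')
cv2.imwrite('pics/gd.png',cv2.resize(s['image'],(800,600)))
E
```

```text
t 23.53 pos [634.1  52.7 160.4] psi 0.1 tilt 0.1 F [ 0.3  0.1 -0.3] w 15.3 j7 -1.93
delta now-frame units [-0.34 -7.1   0.02] turn units 1.48
after-turn units [-1.25 -7.    0.02]
```

View pics/gd.png

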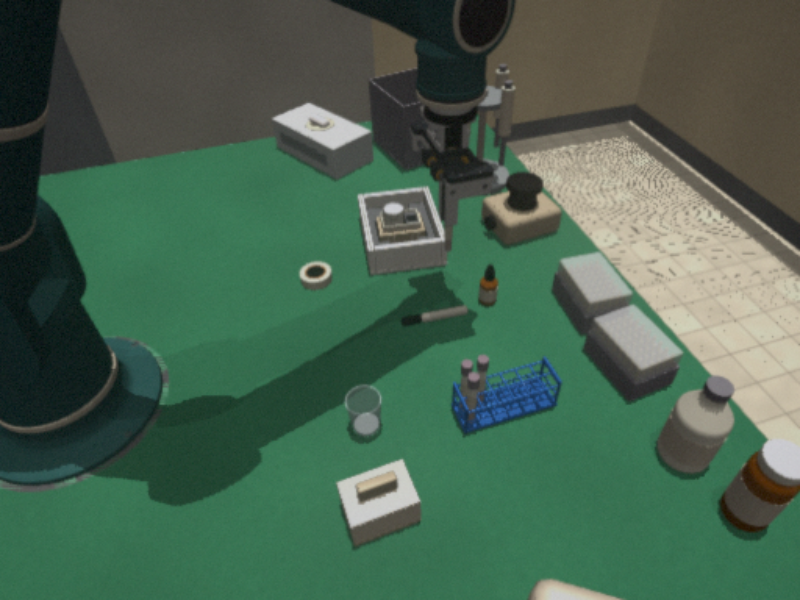

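Request:
{"fn": "carry_out", "kwargs": {
  "commands": [
    [[1,0,-0.9,0,0,0,0],[1,0,-0.9,0,0,0,0],[1,0,-0.9,0,0,0,0],[1,0,-0.9,0,0,0,0],[1,-0.05,-0.9,0,0,0,0],[1,-0.1,-0.9,0,0,0,0],[1,-0.1,-0.8,0,0,0,0],[1,-0.08,-0.5,0,0,0,0.5],[1,0,-0.2,0,0,0,0.5],[1,0,-0.1,0,0,0,0.48],[1,0,0,0,0,0,0],[1,0,0,0,0,0,0]]
  ]
}}

```text
t: 24.58
eef_pos: [626.7, 225.8, 160.8]
eef_rot: [0.998, -0.063, -0.001, 0.0]
wrist_force: [0.4, -1.2, 0.3]
grip_width: 15.3
```

```bash
python3 go.py 625.2 230.2 122 -7.3;  python3 - <<'E'
from h import *
s=cam('side');u,v=int(402*.64),int(190*.64)
cv2.imwrite('pics/ge.png',cv2.resize(s['image'][v-45:v+45,u-45:u+45],None,fx=6,fy=6,interpolation=cv2.INTER_CUBIC))
E
```

```text
t 24.58 pos [626.7 225.8 160.8] psi -7.23 tilt 0.07 F [ 0.4 -1.2  0.3] w 15.3 j7 -2.32
delta now-frame units [-0.08 -0.17  1.55] turn units 0.01
after-turn units [-0.08 -0.17  1.55]
```

View pics/ge.png

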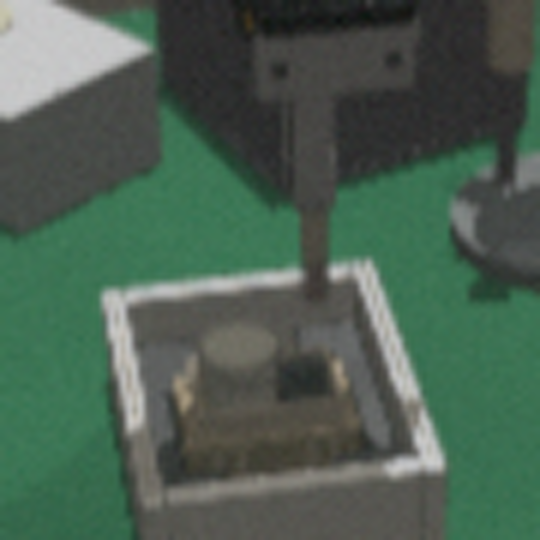

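Request:
{"fn": "carry_out", "kwargs": {
  "commands": [
    [[1,-0.08,-0.17,0.2,0,0,0],[1,0,0,0.5,0,0,0],[1,0,0,0.5,0,0,0],[1,0,0,0.3,0,0,0],[1,0,0,0,0,0,0],[1,0,0,0,0,0,0]]
  ]
}}

```text
t: 25.13
eef_pos: [626.0, 229.3, 123.1]
eef_rot: [0.998, -0.064, -0.001, 0.0]
wrist_force: [-0.2, 1.3, 0.7]
grip_width: 15.4
```

```bash
python3 go.py 625.2 230.2 70 -7.3;  python3 - <<'E'
from h import *
s=cam('side');u,v=int(402*.64),int(205*.64)
a=cv2.resize(s['image'][v-45:v+45,u-45:u+45],None,fx=6,fy=6,interpolation=cv2.INTER_CUBIC)
cv2.imwrite('pics/gf.png',a)
o=observe()
Ti=np.linalg.inv(s['T'])
def pr(P):
    q,_=cv2.projectPoints(np.array(P,float).reshape(-1,3),cv2.Rodrigues(Ti[:3,:3])[0],Ti[:3,3],s['K'],s['dist']); return (q.reshape(-1,2)-[u-45,v-45]+.5)*6-.5
p=o['eef_pos']
print('tube bottom expected px',pr([p[0],p[1],p[2]-59.4]),'well centre px z52',pr([625.2,230.2,52]),'lid top',pr([590,234.8,80]))
E
```

```text
t 25.13 pos [626.  229.3 123.1] psi -7.38 tilt 0.08 F [-0.2  1.3  0.7] w 15.4 j7 -2.35
delta now-frame units [-0.03 -0.03  2.13] turn units -0.02
after-turn units [-0.04 -0.03  2.13]
tube bottom expected px [[309.79278061 302.27429178]] well centre px z52 [[307.86960098 321.94763046]] lid top [[237.51361744 284.72482717]]
```

View pics/gf.png

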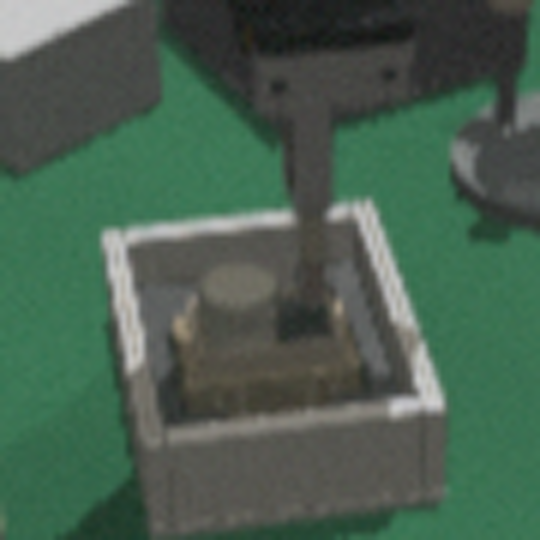

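Request:
{"fn": "carry_out", "kwargs": {
  "commands": [
    [[1,-0.03,-0.03,0.2,0,0,0],[1,0,0,0.3,0,0,0],[1,0,0,0.3,0,0,0],[1,0,0,0.3,0,0,0],[1,0,0,0.3,0,0,0],[1,0,0,0.3,0,0,0],[1,0,0,0.2,0,0,0],[1,0,0,0.1,0,0,0],[1,0,0,0,0,0,0],[1,0,0,0,0,0,0]]
  ]
}}

```text
t: 26.02
eef_pos: [625.7, 230.5, 74.0]
eef_rot: [0.998, -0.064, 0.0, -0.0]
wrist_force: [-0.5, 0.6, 0.0]
grip_width: 15.1
```

```bash
python3 go.py 625.2 230.2 69.4 -7.3;  python3 - <<'E'
from h import *
s=cam('side');u,v=int(402*.64),int(205*.64)
a=cv2.resize(s['image'][v-45:v+45,u-45:u+45],None,fx=6,fy=6,interpolation=cv2.INTER_CUBIC)
cv2.imwrite('pics/gg.png',a)
E
```

```text
t 26.02 pos [625.7 230.5  74. ] psi -7.37 tilt 0.01 F [-0.5  0.6  0. ] w 15.1 j7 -2.37
delta now-frame units [-0.02  0.01  0.19] turn units -0.01
after-turn units [-0.02  0.01  0.19]
```

View pics/gg.png

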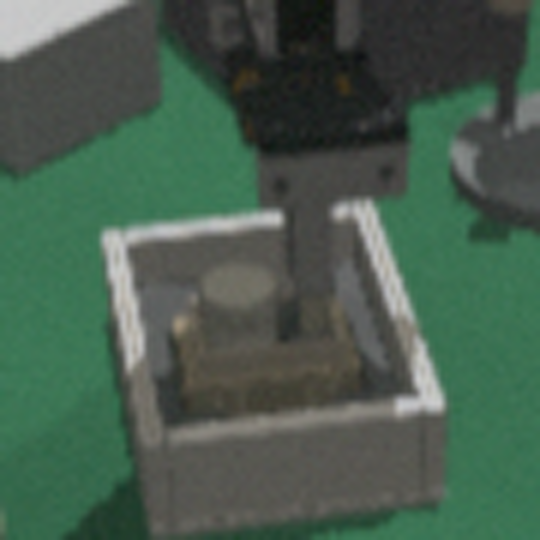

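In the well without contact; the last few mm slowly until it touches.

Request:
{"fn": "carry_out", "kwargs": {
  "commands": [
    [[1,-0.02,0,0.06,0,0,0],[1,0,0,0.06,0,0,0],[1,0,0,0.04,0,0,0],[1,0,0,0.02,0,0,0],[1,0,0,0,0,0,0]]
  ]
}}

```text
t: 26.48
eef_pos: [625.2, 230.4, 69.5]
eef_rot: [0.998, -0.064, 0.0, -0.0]
wrist_force: [-0.2, 0.1, 0.1]
grip_width: 14.9
```

Request:
{"fn": "carry_out", "kwargs": {
  "commands": [
    [[1,0,0,0.02,0,0,0],[1,0,0,0,0,0,0]]
  ]
}}

```text
t: 26.65
eef_pos: [625.5, 230.6, 69.3]
eef_rot: [0.998, -0.064, 0.0, -0.0]
wrist_force: [-0.3, -0.7, 3.2]
grip_width: 15.2
```

Request:
{"fn": "carry_out", "kwargs": {
  "commands": [
    [[-1,0,0,0,0,0,0],[-1,0,0,0,0,0,0],[-1,0,0,0,0,0,0],[-1,0,0,0,0,0,0],[-1,0,0,-0.4,0,0,0],[-1,0,0,-0.8,0,0,0],[-1,0,0,-1,0,0,0],[-1,0,0,-1,0,0,0],[-1,0,0,-1,0,0,0],[-1,0,0.5,-0.5,0,0,-0.74],[-1,-0.2,1,0,0,0,-0.74],[-1,-0.4,1,0,0,0,0],[-1,-0.4,1,0,0,0,0],[-1,-0.4,1,0,0,0,0],[-1,-0.4,1,0,0,0,0],[-1,-0.4,1,0,0,0,0],[-1,-0.4,1,0,0,0,0],[-1,-0.4,1,0,0,0,0],[-1,-0.4,1,0,0,0,0],[-1,-0.4,1,0,0,0,0]]
  ]
}}

```text
t: 28.32
eef_pos: [526.5, -32.6, 187.2]
eef_rot: [1.0, 0.0, 0.0, 0.0]
wrist_force: [-0.0, -0.1, 0.6]
grip_width: 94.0
```

```bash
python3 go.py 412.4 -312.3 160 3.8; python3 m3.py
python3 - <<'E'
from h import *
for n,c in(('top',(287,274)),('side',(402,220))):
    s=cam(n);u,v=int(c[0]*.64),int(c[1]*.64)
    cv2.imwrite(f'pics/gh{n}.png',cv2.resize(s['image'][v-36:v+36,u-36:u+36],None,fx=5.4,fy=5.4,interpolation=cv2.INTER_CUBIC))
cv2.imwrite('pics/gh.png',np.hstack([cv2.imread('pics/ghtop.png'),cv2.imread('pics/ghside.png')]))
E
```

```text
t 28.32 pos [526.5 -32.6 187.2] psi 0.03 tilt 0.04 F [-0.  -0.1  0.6] w 94.0 j7 -1.73
delta now-frame units [-4.57 11.18  1.09] turn units -0.75
after-turn units [-5.3  10.86  1.09]
(array([601. , 233.2]), array([68.3, 95.4]), 82.5) [599. 231.]
(array([603.8, 235.5]), array([200.1, 160.3]), 82.7) [601.8 233.3]
```

View pics/gh.png

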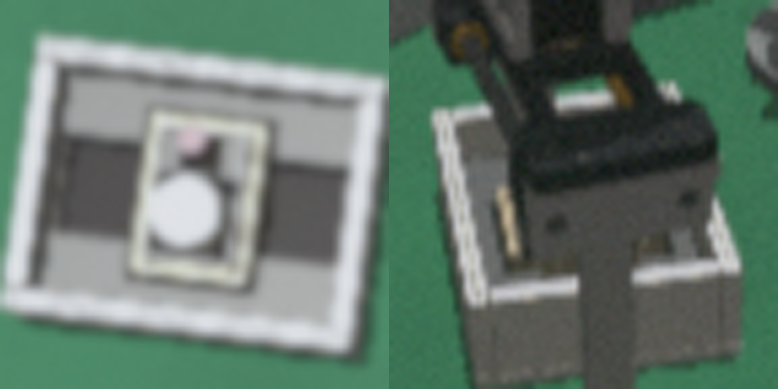

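Request:
{"fn": "carry_out", "kwargs": {
  "commands": [
    [[-1,-0.4,1,0,0,0,0],[-1,-0.4,1,0,0,0,0],[-1,-0.4,1,0,0,0,0],[-1,-0.4,1,0,0,0,0],[-1,-0.4,1,0,0,0,0],[-1,-0.4,1,0,0,0,0],[-1,-0.4,1,0,0,0,0],[-1,-0.4,1,0,0,0,0],[-1,-0.4,1,0,0,0,0],[-1,-0.4,1,0,0,0,0],[-1,-0.4,0.8,0,0,0,0],[-1,-0.17,0.38,0,0,0,-0.75],[-1,0,0,0.6,0,0,0],[-1,0,0,1,0,0,0],[-1,0,0,1,0,0,0],[-1,0,0,0.4,0,0,0],[-1,0,0,0,0,0,0],[-1,0,0,0,0,0,0]]
  ]
}}

```text
t: 29.97
eef_pos: [413.7, -310.6, 112.0]
eef_rot: [0.999, 0.033, 0.0, -0.0]
wrist_force: [0.1, 0.2, -0.1]
grip_width: 94.1
```

```bash
python3 go.py 412.4 -312.3 58 3.8
python3 - <<'E'
from h import *
for n,c in(('top',(577,374)),('side',(385,470))):
    s=cam(n);u,v=int(c[0]*.64),int(c[1]*.64)
    cv2.imwrite(f'pics/gi{n}.png',cv2.resize(s['image'][v-42:v+42,u-42:u+42],None,fx=4.6,fy=4.6,interpolation=cv2.INTER_CUBIC))
cv2.imwrite('pics/gi.png',np.hstack([cv2.imread('pics/gitop.png'),cv2.imread('pics/giside.png')]))
s=cam('side');u,v=int(402*.64),int(220*.64)
cv2.imwrite('pics/gi2.png',cv2.resize(s['image'][v-42:v+42,u-42:u+42],None,fx=6,fy=6,interpolation=cv2.INTER_CUBIC))
E
```

```text
t 29.97 pos [ 413.7 -310.6  112. ] psi 3.84 tilt 0.03 F [ 0.1  0.2 -0.1] w 94.1 j7 -1.08
delta now-frame units [-0.06  0.06  2.16] turn units 0.01
after-turn units [-0.06  0.06  2.16]
```

View pics/gi.png

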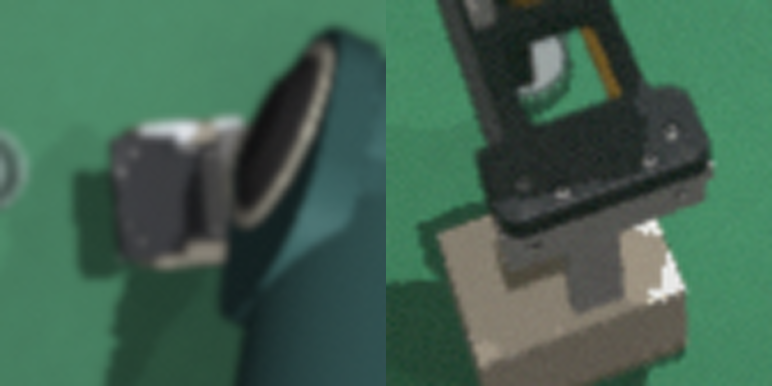

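View pics/gi2.png

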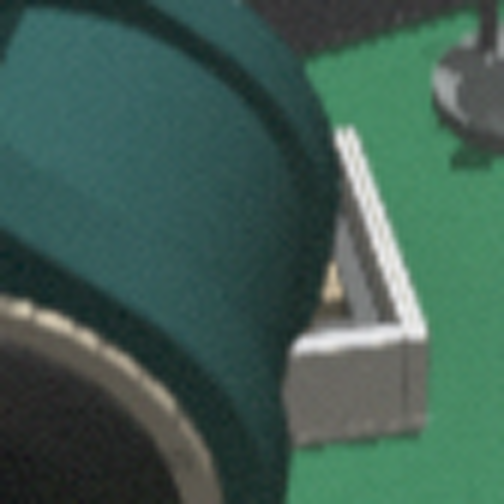

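Request:
{"fn": "carry_out", "kwargs": {
  "commands": [
    [[-1,-0.06,0.06,0.5,0,0,0],[-1,0,0,0.7,0,0,0],[-1,0,0,0.6,0,0,0],[-1,0,0,0.36,0,0,0],[-1,0,0,0,0,0,0],[1,0,0,0,0,0,0],[1,0,0,0,0,0,0],[1,0,0,0,0,0,0],[1,0,0,0,0,0,0],[1,0,0,0,0,0,0],[1,0,0,0,0,0,0],[1,0,0,0,0,0,0],[1,0,0,0,0,0,0],[1,0,0,0,0,0,0],[1,0,0,0,0,0,0],[1,0,0,0,0,0,0],[1,0,0,0,0,0,0],[1,0,0,0,0,0,0],[1,0,0,0,0,0,0]]
  ]
}}

```text
t: 31.7
eef_pos: [411.5, -312.7, 57.4]
eef_rot: [0.999, 0.033, -0.0, -0.0]
wrist_force: [0.1, -0.3, -0.9]
grip_width: 13.9
```

```bash
python3 go.py 412.4 -312.3 58 3.8
python3 - <<'E'
from h import *
s=cam('side');u,v=int(385*.64),int(480*.64)
cv2.imwrite('pics/gj.png',cv2.resize(s['image'][v-42:v+42,u-42:u+42],None,fx=6,fy=6,interpolation=cv2.INTER_CUBIC))
E
```

```text
t 31.7 pos [ 411.5 -312.7   57.4] psi 3.78 tilt 0.01 F [ 0.1 -0.3 -0.9] w 13.9 j7 -1.11
delta now-frame units [ 0.04 -0.01 -0.02] turn units -0.0
after-turn units [ 0.04 -0.01 -0.02]
```

View pics/gj.png

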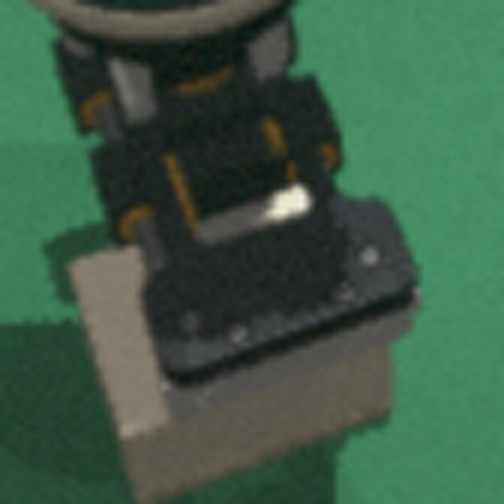

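Request:
{"fn": "carry_out", "kwargs": {
  "commands": [
    [[1,0,0,-0.3,0,0,0],[1,0,0,-0.6,0,0,0],[1,0,0,-0.9,0,0,0],[1,0,0,-1,0,0,0],[1,0,0,-1,0,0,0],[1,0,0,-0.7,0,0,0],[1,0,0,-0.3,0,0,0.36],[1,0,0,0,0,0,0.4],[1,0.2,-0.4,0,0,0,0],[1,0.3,-0.8,0,0,0,0],[1,0.3,-0.9,0,0,0,0],[1,0.3,-0.9,0,0,0,0],[1,0.3,-0.9,0,0,0,0],[1,0.3,-0.9,0,0,0,0],[1,0.3,-0.9,0,0,0,0],[1,0.3,-0.9,0,0,0,0],[1,0.3,-0.9,0,0,0,0],[1,0.3,-0.9,0,0,0,0],[1,0.3,-0.9,0,0,0,0],[1,0.3,-0.9,0,0,0,0]]
  ]
}}

```text
t: 33.42
eef_pos: [499.1, -55.7, 177.6]
eef_rot: [1.0, 0.001, -0.0, -0.0]
wrist_force: [-0.1, -0.9, -0.5]
grip_width: 13.8
```

```bash
python3 go.py 601 233.2 175 -7.3
python3 - <<'E'
from h import *
s=cam('side')
cv2.imwrite('pics/gk.png',cv2.resize(s['image'],(800,600)))
E
```

```text
t 33.42 pos [499.1 -55.7 177.6] psi 0.07 tilt 0.02 F [-0.1 -0.9 -0.5] w 13.8 j7 -1.67
delta now-frame units [  4.09 -11.55   0.1 ] turn units 1.47
after-turn units [  2.57 -11.98   0.1 ]
```

View pics/gk.png

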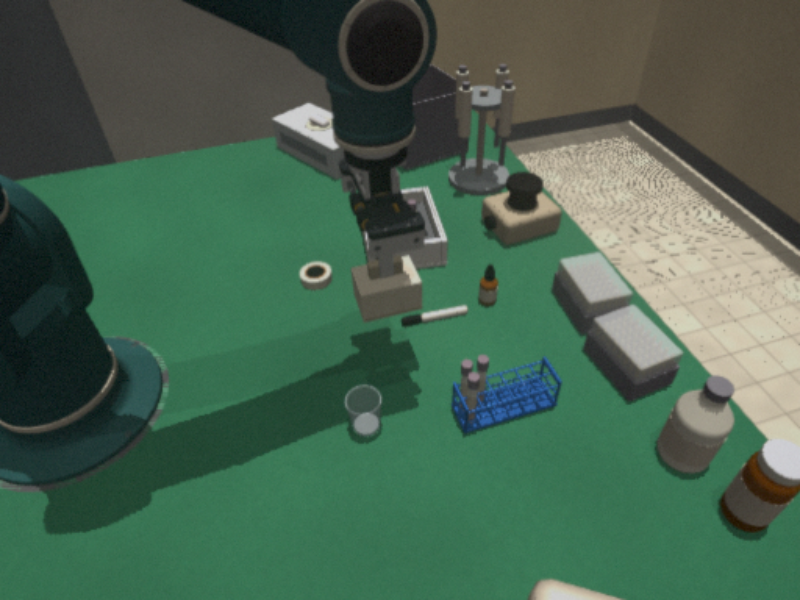

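Request:
{"fn": "carry_out", "kwargs": {
  "commands": [
    [[1,0.31,-0.88,0,0,0,0],[1,0.31,-0.88,0,0,0,0],[1,0.31,-0.88,0,0,0,0],[1,0.31,-0.88,0,0,0,0],[1,0.31,-0.88,0,0,0,0],[1,0.31,-0.88,0,0,0,0],[1,0.31,-0.88,0,0,0,0],[1,0.31,-0.88,0,0,0,0],[1,0.31,-0.88,0,0,0,0],[1,0.31,-0.88,0,0,0,0],[1,0.31,-0.88,0,0,0,0],[1,0.3,-0.8,0,0,0,0],[1,0.2,-0.6,0,0,0,0.4],[1,0.1,-0.35,0,0,0,0.5],[1,0,0,0,0,0,0.57],[1,0,0,0,0,0,0],[1,0,0,0,0,0,0]]
  ]
}}

```text
t: 34.88
eef_pos: [599.4, 228.2, 177.4]
eef_rot: [0.998, -0.063, -0.0, 0.0]
wrist_force: [0.7, 0.3, -0.2]
grip_width: 13.9
```

```bash
python3 go.py 601 233.2 155 -7.3
python3 - <<'E'
from h import *
s=cam('side');u,v=int(402*.64),int(180*.64)
cv2.imwrite('pics/gl.png',cv2.resize(s['image'][v-48:v+48,u-48:u+48],None,fx=6,fy=6,interpolation=cv2.INTER_CUBIC))
E
```

```text
t 34.88 pos [599.4 228.2 177.4] psi -7.23 tilt 0.03 F [ 0.7  0.3 -0.2] w 13.9 j7 -2.34
delta now-frame units [ 0.04 -0.21  0.9 ] turn units 0.01
after-turn units [ 0.04 -0.21  0.9 ]
```

View pics/gl.png

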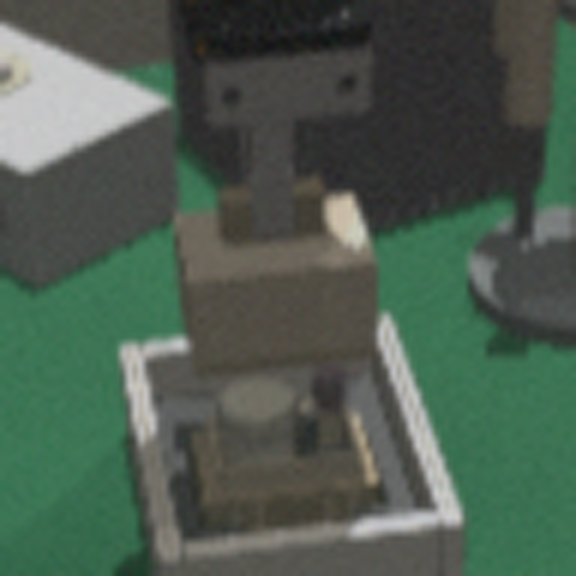

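Run:
```python
from h import *
A=np.mean([cam('side')['image'].astype(float) for _ in range(6)],0)
u,v=int(402*.64),int(180*.64)
a=A[v+10:v+48,u-25:u+25]; a=np.clip(a*2.2,0,255).astype(np.uint8)
cv2.imwrite('pics/gm.png',cv2.resize(a,None,fx=14,fy=14,interpolation=cv2.INTER_CUBIC))
print(observe()['t'])
```

```text
35.2333
```

View pics/gm.png

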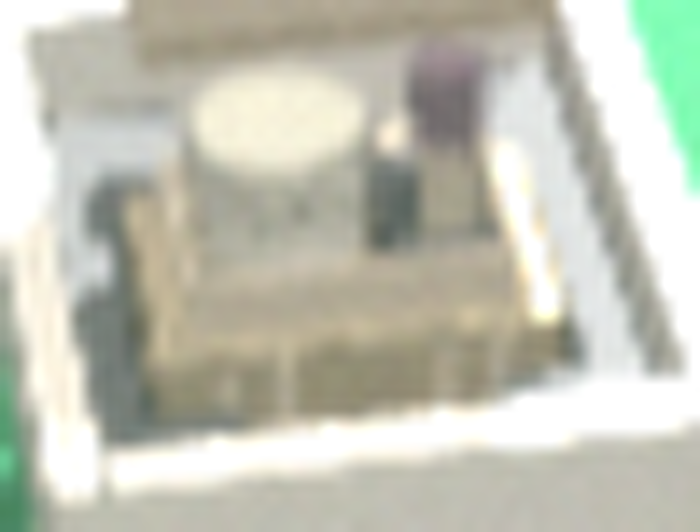

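Request:
{"fn": "carry_out", "kwargs": {
  "commands": [
    [[1,0.04,-0.2,0,0,0,0],[1,0,0,0.3,0,0,0],[1,0,0,0.4,0,0,0],[1,0,0,0.2,0,0,0],[1,0,0,0,0,0,0],[1,0,0,0,0,0,0]]
  ]
}}

```text
t: 35.73
eef_pos: [601.2, 232.5, 154.3]
eef_rot: [0.998, -0.064, -0.001, 0.0]
wrist_force: [0.4, -0.4, -1.2]
grip_width: 14.1
```

```bash
python3 go.py 601 233.2 99.4 -7.3
python3 - <<'E'
from h import *
A=np.mean([cam('side')['image'].astype(float) for _ in range(4)],0)
s=cam('side');u,v=int(402*.64),int(190*.64);hw=45
a=np.clip(A[v-hw:v+hw,u-hw:u+hw]*1.6,0,255).astype(np.uint8)
a=cv2.resize(a,None,fx=6,fy=6,interpolation=cv2.INTER_CUBIC)
Ti=np.linalg.inv(s['T'])
def pr(P):
    q,_=cv2.projectPoints(np.array(P,float).reshape(-1,3),cv2.Rodrigues(Ti[:3,:3])[0],Ti[:3,3],s['K'],s['dist']); return (q.reshape(-1,2)-[u-hw,v-hw]+.5)*6-.5
Ag=np.radians(-7.3);M=np.array([[np.cos(Ag),-np.sin(Ag)],[np.sin(Ag),np.cos(Ag)]])
def rect(c,w,h,z,col):
    P=np.array([[-w/2,-h/2],[w/2,-h/2],[w/2,h/2],[-w/2,h/2]])@M.T+c
    cv2.polylines(a,[pr(np.c_[P,[z]*4]).astype(int)],True,col,1)
z=observe()['eef_pos'][2]-57.4
rect([601.9,233.2],90,64,42,(255,0,255)); rect([601.9,233.2],89,63,z,(0,0,255)); rect([601.9,233.2],89,63,z+54,(0,255,255))
cv2.imwrite('pics/gn.png',a)
E
```

```text
t 35.73 pos [601.2 232.5 154.3] psi -7.37 tilt 0.06 F [ 0.4 -0.4 -1.2] w 14.1 j7 -2.36
delta now-frame units [-0.01 -0.03  2.2 ] turn units -0.01
after-turn units [-0.01 -0.02  2.2 ]
```

View pics/gn.png

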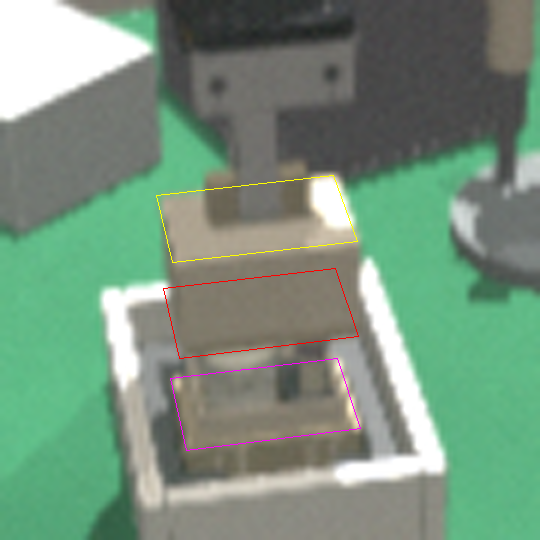

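Request:
{"fn": "carry_out", "kwargs": {
  "commands": [
    [[1,0,-0.02,0.3,0,0,0],[1,0,0,0.3,0,0,0],[1,0,0,0.3,0,0,0],[1,0,0,0.3,0,0,0],[1,0,0,0.2,0,0,0],[1,0,0,0.2,0,0,0],[1,0,0,0.2,0,0,0],[1,0,0,0.15,0,0,0],[1,0,0,0,0,0,0],[1,0,0,0,0,0,0]]
  ]
}}

```text
t: 36.82
eef_pos: [601.5, 233.2, 106.2]
eef_rot: [0.998, -0.064, -0.0, -0.0]
wrist_force: [0.1, -0.4, -0.0]
grip_width: 13.9
```

```bash
python3 go.py 601 233.2 99.4 -7.3
```

```text
t 36.82 pos [601.5 233.2 106.2] psi -7.38 tilt 0.01 F [ 0.1 -0.4 -0. ] w 13.9 j7 -2.39
delta now-frame units [-0.02  0.    0.27] turn units -0.02
after-turn units [-0.02  0.    0.27]
```

Request:
{"fn": "carry_out", "kwargs": {
  "commands": [
    [[1,-0.02,0,0.1,0,0,0],[1,0,0,0.08,0,0,0],[1,0,0,0.04,0,0,0],[1,0,0,0,0,0,0],[1,0,0,0,0,0,0]]
  ]
}}

```text
t: 37.23
eef_pos: [601.0, 233.2, 100.7]
eef_rot: [0.998, -0.064, -0.0, -0.0]
wrist_force: [0.3, 0.1, -0.5]
grip_width: 13.5
```

Request:
{"fn": "carry_out", "kwargs": {
  "commands": [
    [[1,0,0,0.04,0,0,0],[1,0,0,0.02,0,0,0],[1,0,0,0,0,0,0]]
  ]
}}

```text
t: 37.48
eef_pos: [601.1, 233.3, 99.3]
eef_rot: [0.998, -0.064, 0.0, -0.0]
wrist_force: [0.6, 0.4, 0.1]
grip_width: 13.6
```

Request:
{"fn": "carry_out", "kwargs": {
  "commands": [
    [[1,0,0,0.02,0,0,0],[1,0,0,0.02,0,0,0],[1,0,0,0,0,0,0]]
  ]
}}

```text
t: 37.73
eef_pos: [601.3, 233.5, 99.1]
eef_rot: [0.998, -0.064, 0.0, -0.0]
wrist_force: [-3.9, -0.9, 10.4]
grip_width: 13.8
```

Request:
{"fn": "carry_out", "kwargs": {
  "commands": [
    [[-1,0,0,-0.02,0,0,0],[-1,0,0,0,0,0,0],[-1,0,0,0,0,0,0],[-1,0,0,0,0,0,0],[-1,0,0,-0.4,0,0,0],[-1,0,0,-0.8,0,0,0],[-1,0,0,-1,0,0,0],[-1,0,0,-1,0,0,0],[-1,0,0,-1,0,0,0],[-1,-0.3,0.5,-0.4,0,0,0],[-1,-0.4,1,0,0,0,0],[-1,-0.4,1,0,0,0,0],[-1,-0.4,1,0,0,0,0],[-1,-0.4,1,0,0,0,0],[-1,-0.4,1,0,0,0,0],[-1,-0.4,1,0,0,0,0],[-1,-0.4,1,0,0,0,0],[-1,-0.4,1,0,0,0,0],[-1,-0.4,1,0,0,0,0],[-1,-0.4,1,0,0,0,0]]
  ]
}}

```text
t: 39.4
eef_pos: [460.0, -14.2, 214.4]
eef_rot: [0.998, -0.064, 0.0, 0.0]
wrist_force: [1.1, -0.9, 0.2]
grip_width: 93.8
```

Request:
{"fn": "carry_out", "kwargs": {
  "commands": [
    [[-1,0,1,0,0,0,0],[-1,0,1,0,0,0,0],[-1,0,1,0,0,0,0],[-1,0,1,0,0,0,0],[-1,0,1,0,0,0,0],[-1,0,1,0,0,0,0],[-1,0,1,0,0,0,0],[-1,0,1,0,0,0,0],[-1,0,1,0,0,0,0],[-1,0,1,0,0,0,0],[-1,0,0,0,0,0,0]]
  ]
}}

```text
t: 40.32
eef_pos: [427.5, -265.5, 214.2]
eef_rot: [0.998, -0.067, 0.0, 0.0]
wrist_force: [0.3, -0.2, 0.4]
grip_width: 93.9
```

```bash
python3 go.py
cat > m4.py <<'E'
from h import *
import m2
m2.work('top',(287,274),28,165,96,tag='cap4')
s=m2.S['side']
from m2 import S
P=cloud(S['top'])
def med(x,y,r):
    m=(np.hypot(P[...,0]-x,P[...,1]-y)<r)&np.isfinite(P[...,2]); return np.round(np.percentile(P[...,2][m],[10,50,90]),1),m.sum()
A=np.radians(-7.3);c,sn=np.cos(A),np.sin(A)
for dx,dy in((35,0),(-35,0),(0,20),(0,-20),(35,22),(-35,-22),(35,-22),(-35,22)):
    print('cap top z at',dx,dy,med(601.5+dx*c-dy*sn,233.3+dx*sn+dy*c,7))
print('bar',med(601.5,233.3,6))
for n,cc in(('top',(287,274)),('side',(402,210))):
    s=S[n];u,v=int(cc[0]*.64),int(cc[1]*.64)
    cv2.imwrite(f'pics/gp{n}.png',cv2.resize(s['image'][v-42:v+42,u-42:u+42],None,fx=4.6,fy=4.6,interpolation=cv2.INTER_CUBIC))
cv2.imwrite('pics/gp.png',np.hstack([cv2.imread('pics/gptop.png'),cv2.imread('pics/gpside.png')]))
cv2.imwrite('pics/gq.png',cv2.resize(S['side']['image'],(800,600)))
E
python3 m4.py
```

```text
t 40.32 pos [ 427.5 -265.5  214.2] psi -7.65 tilt 0.05 F [ 0.3 -0.2  0.4] w 93.9 j7 -1.28
cap4 top c [627.6 165.8] size [24.6 40.1] long-axis deg 82.3
cap4 top c [583.8 218.9] size [126.7 161.1] long-axis deg 82.4
cap4 top c [651.2 227.2] size [ 51.2 159.3] long-axis deg 90.8
cap top z at 35 0 (array([91.9, 94.8, 99. ]), np.int64(20))
cap top z at -35 0 (array([93. , 95.5, 98.9]), np.int64(19))
cap top z at 0 20 (array([92.7, 95.5, 98.4]), np.int64(21))
cap top z at 0 -20 (array([ 91. ,  94.8, 100.6]), np.int64(17))
cap top z at 35 22 (array([ 92.1,  95.5, 100. ]), np.int64(18))
cap top z at -35 -22 (array([91.2, 96.1, 98.5]), np.int64(21))
cap top z at 35 -22 (array([91.3, 94.3, 98. ]), np.int64(18))
cap top z at -35 22 (array([ 92.2,  96.8, 101.8]), np.int64(19))
bar (array([119. , 122.2, 125.4]), np.int64(15))
```

View pics/gp.png

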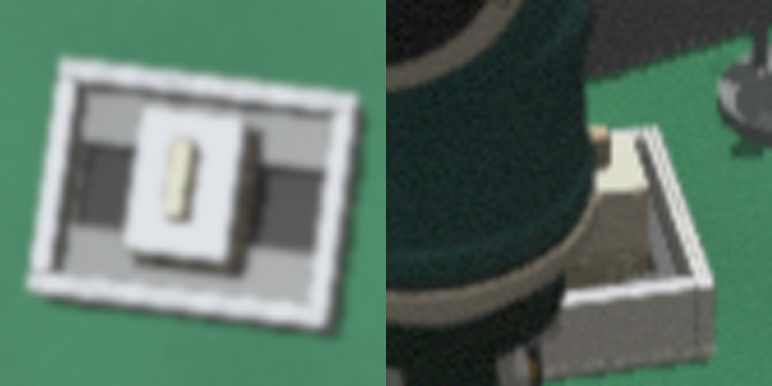

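View pics/gq.png

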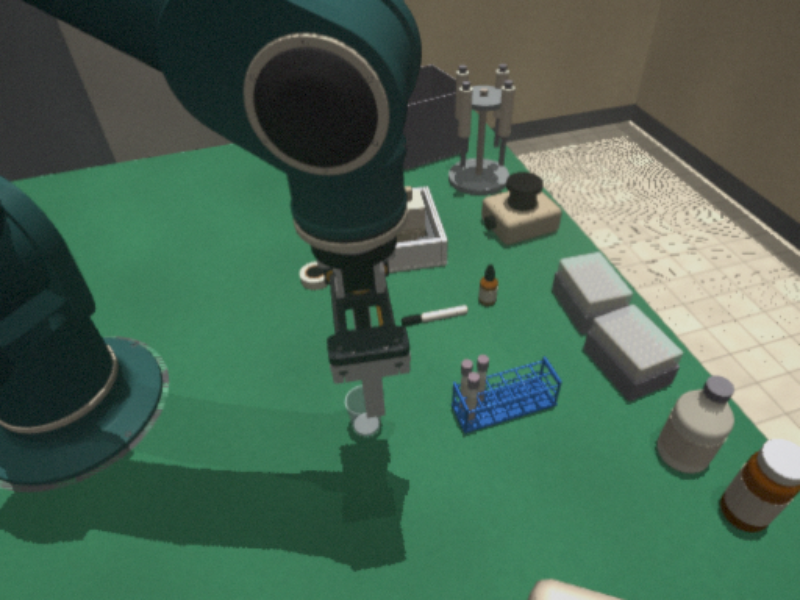

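The pictures show the cap level on the case inside the box. Its top reads about 95.5 mm (96 expected) and the bar 122 mm (122 expected). The bottle, beaker, tape and marker look unmoved.

```bash
python3 -c "
from station import *
print(close_job())"
```

```text
the job is handed in; nothing more can be done
None
```

I packed the box in the order asked and handed the job in at about 40 s of the 128 s allowed. The case went into the foam nest first, then the jar into the wide well, the tube into the narrow well, and last the cap over the case. I lowered each piece until I felt light contact (3–16 N), then let go.

- **Case:** it stands level in the nest, within about 1 mm of where I aimed, and had not moved when I measured it again after placing the tube.
- **Specimens:** both looked upright and seated in a side picture just before the cap went on. I cannot see them now that it is on.
- **Cap:** its top reads 94 to 97 mm at eight spots (96 expected if fully down) and the bar top 122 mm (122 expected), so it is level and on its shoulder.
- **Other items:** the dropper bottle, beaker, tape roll and marker looked to be in their places in the last side picture. I judged that by eye and did not measure them again.

Two checks fell short. The last contour check of the cap's position in the top view failed, because the white cap and box ran together in the mask; I judged squareness by eye from that picture and from the height readings. In the last side picture the arm hid part of the box.

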